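Snap the faceplate onto the tester's control box

TASK

Pick up the thickness tester's faceplate, set it the right way round over the four snap standoffs in the open control box, and press it down by each standoff until all four have clicked through and the plate sits flush on every shoulder; then let go. Press it on with feeling (about 20 N is plenty, and over 30 N would push the standoffs' carrier out of place in the box), and keep it within 20 degrees of level throughout. Leave the other things on the bench where they are.

Things in the scene. Friction and masses are not known exactly. Their poses are not given: they have to be found in the camera images.
- faceplate: Aluminium faceplate, 120 mm (its x) by 150 mm (its y), 4 mm thick, 0.3 kg, lying face up on the bench. Four 11 mm square through holes: two 120 mm apart near its +x edge, two 92 mm apart near its -x edge, so it fits one way round only. Two low switches (14 x 22 mm, 6 mm high) at x = +47 and -47 mm, y = 0. Origin: centre of the underside; z up out of the face.
- housing_top (a point): Centre of the top of the grey display housing that stands on the middle of the faceplate, 30 mm above the plate's underside. The housing is 56 mm long (plate x), 40 mm wide (plate y) and 26 mm high: grip it across the 40 mm.
- control_box: The tester's open control box, fixed to the bench on its back: blue metal tray 145 mm (x) by 175 mm (y), rim 30 mm high, with four white snap standoffs rising above the rim: 120 mm apart on its +x side, 92 mm apart on its -x side. With the plate fitted, the plate's x and y axes lie along the box's. Origin: centre of its underside; z up.
- carrier_mark (a point): Point on the steel carrier strip, inside the box, midway between sleeves A and B, 10 to 19 mm above the bench. The carrier, a pair of strips with four rubber sleeves, bears all the standoffs at one level; it is held by friction and slides down if pushed with more than about 30 N in all.
- hole_a (a point): Centre of faceplate hole A on the underside, at x = 46, y = 60 mm in the faceplate's frame. It goes over standoff A.
- seat_a (a point): Standoff A at x = 46, y = 60 mm in the box's frame; the point is the centre of its 16 mm shoulder, where the plate's underside seats; it moves with the standoff. Above the shoulder: an 8.8 mm pin with tapered tip, 24 mm high, and two springy prongs on its +y and -y sides, together 14 mm across at the widest, 6 mm above the shoulder.
- hole_b (a point): Centre of faceplate hole B on the underside, at x = 46, y = -60 mm in the faceplate's frame. It goes over standoff B.
- seat_b (a point): Standoff B at x = 46, y = -60 mm in the box's frame; the point is the centre of its 16 mm shoulder, where the plate's underside seats; it moves with the standoff. Built like A. A hole set over a pin rests on the prongs 9 to 10 mm above the shoulder; some 7 to 10 N at that standoff squeezes them in, the plate drops to the shoulder and they spring out over it.
- hole_c (a point): Centre of faceplate hole C on the underside, at x = -46, y = 46 mm in the faceplate's frame. It goes over standoff C.
- seat_c (a point): Standoff C at x = -46, y = 46 mm in the box's frame; the point is the centre of its 16 mm shoulder, where the plate's underside seats; it moves with the standoff. Built like A. Each standoff stands proud in its sleeve by a different, unknown amount (0 to 10 mm) and slides down under about 5 N until it stops hard; pushed home, all four are level. Shoulders start 41 to 57 mm above the bench.
- hole_d (a point): Centre of faceplate hole D on the underside, at x = -46, y = -46 mm in the faceplate's frame. It goes over standoff D.
- seat_d (a point): Standoff D at x = -46, y = -46 mm in the box's frame; the point is the centre of its 16 mm shoulder, where the plate's underside seats; it moves with the standoff. Built like A. Room to press: the plate 22 mm from a hole, towards the other hole on the same y side; 11 to 17 N there clicks that standoff (and perhaps its neighbour).
- screwdriver: Bystander: screwdriver lying on the bench; origin under it.
- weight: Bystander: round steel weight, 38 mm across, 50 mm high; origin under its centre.
- parts_tray: Bystander: low grey parts tray 80 x 120 x 30 mm; origin under its centre.
- mug: Bystander: white mug, 80 mm across, 90 mm high; origin under its centre.
- jar: Bystander: clear screw-top jar, 60 mm across, 75 mm high; origin under its centre.
- disc_stack: Bystander: stack of round cork reference discs, 110 mm across, 18 mm high; origin under its centre.
- wrench: Bystander: wrench lying on the bench; origin under it.

How it is judged:
By the outcome, as a careful person would: the job done as asked, in the order asked, and still so for the second after the job is handed in, with the robot touching nothing.
It also fails if it takes over 72 s, if anything falls off the work surface, if the arm or the gripper's body presses on something with over 40 N, if the wrist force passes 120 N, or if a joint passes its speed limit or range.

ROBOT

A 6-joint arm with a two-finger parallel gripper is mounted at the origin on the work surface. World frame = base frame: x ahead of the robot, y to its left, z up, the work surface at z = 0. Lengths are in m, angles in rad, forces in N, time in s.
With the tool pointing down it reaches from about 0.3 to 0.775 m from the base axis. Payload 14.6 kg.
Tool frame: the origin (TCP) lies at the very end of the fingers, on their centre line; the grasp point (between the pads) lies 19 mm behind it (ctrl.hold_point_z is the z of the grasp point in the tool frame, in m); z points along the fingers, y is the direction in which the jaws open and shut (so a half turn about z gives the same grasp; the last joint's range is limited). The gripper opens to 94 mm and grips with 3 to 60 N. Pads are 16 mm wide; open, the fingers measure 119 mm over their backs; the gripper's body (75 mm by 177 mm) begins 78 mm behind the grasp point.
Start: joints at [-1.408, 0.3, 1.521, -0, 1.321, -0.067], TCP at [0.125, -0.536, 0.205] pointing down, gripper open.
Joint ranges: [-3.03, 3.03], [-0.79, 2.21], [0.23, 2.52], [-1.04, 4.18], [0, 3.07], [-2.55, 2.55]. Speed limits (rad/s): [2.22, 2.22, 2.57, 3.14, 3.14, 3.14].

INTERFACE

Orientations are given as [roll, pitch, yaw] about the fixed x, y, z axes, in that order (R = Rz(yaw) Ry(pitch) Rx(roll)).
In Python, from station import ctrl, cams, hand_in gives the robot as it stands.
- The arm moves only by the tool servo_tool, never from a script. Its argument "rows" is a list of rows, each a list of 7 numbers: the shift along the world's x, y, z in m, then the turn, a rotation vector about the world's x, y, z in rad, then the gripper command: -1 is shut, 1 is fully open, values between are in proportion. A call has exactly 8 rows; each row is the pose to reach, as a shift and turn from the pose measured when the call began; what a row does not reach only later rows make up. A row lasts 1/12 s, in which the tool goes at most 41.7 mm and 7.16 degrees, less where a joint would pass 70% of its speed; a pose out of reach is approached as far as the arm can. A call with a gripper value outside its range is refused whole. The fingers move at their own pace and stop on an object; "newtons" is the grip in N (left out, the last holds). Time passes only in rows, so rows that repeat a pose let the fingers close, or fill a call up. It gives the time, the measured TCP pose, the force and the opening at its end, in the units of the state.
- ctrl.get_obs(): the state, without advancing time (a new reading comes with each control period).
- cams.camera(name): name is "side" or "top"; returns a dict with "image" (480x640x3 uint8, red, green, blue), "depth" (480x640 float32, m along the optical axis (not along the pixel's ray), 0 where there is no reading), "fx", "fy", "cx", "cy" (pixels), "dist_coeffs" ([k1, k2, p1, p2, k3] as OpenCV has them; the pictures are not rectified), "rvec" (rotation vector, rad) and "tvec" (3), from world to camera coordinates, as OpenCV has them. Camera axes: x right, y down, z forward; pixel columns grow to the right and rows downward; lengths in m; the calibration is good to about 2 mm. A picture is of the moment at which its call begins.
- hand_in(): hands the job in, once; it reports no verdict.
Trained networks look in a picture, given as the dict that the camera call returned (one of the last four; its "shot" number tells which), for a name from the list of things; names that differ only in an ending like _2 or _b are one class to them, and where a whole thing is asked for, a point or a joint stands for the part that bears it (a point fixed in the world has none). Each returns a list of dicts, best first, with "p" (0 to 1); they miss things now and then, are a little off and sometimes report something else, mostly with a low value. They report only what shows in the picture. A call takes as long as a camera call.
- cams.spot_in(picture, name): "box" ([left, top, right, bottom] as shares, 0 to 1, of the picture: columns of its width, rows of its height, round what is visible of it).
- cams.place_of(picture, name): "at" ([column, row] as shares, 0 to 1, of the picture: columns of its width, rows of its height: a listed point, or the origin of a listed thing).
The state is a dict: "time_s": time; "qpos": joint angles; "joint_vel": joint speeds; "tau": joint torques, N m; "ee_pos": TCP position; "eef_rot": TCP orientation; "force": force on the tool from outside, world axes, zero at the start; "moment": the same for the moment, N m; "grip_width": finger opening in m.
Only numpy, scipy, OpenCV 4.12 (cv2) and the standard library are available. Lean on these libraries where they do the work, as an engineer would, in place of code of your own. Each camera call takes 0.05 s, during which the arm holds its last target.

## Working session

There is one attempt and no reset: what is moved stays moved. The work goes in short steps, Python scripts to look and compute and a tool call to move; the robot and the scene stay as the last step left them, time stands still between calls to the robot, and variables do not carry over. Pictures are saved under pics/ and viewed, and the job is handed in when it is done.

Besides the shell and the picture viewer there is one more tool, called after "Emit:" by a JSON object that holds its "method" and its "body". servo_tool: Moves the arm, as the interface text tells. Its arguments: {"type":"object","properties":{"rows":{"type":"array"},"newtons":{"type":"number"}},"required":["rows"]}

```bash
mkdir -p pics; ls; cat > h.py <<'E'
import numpy as np, cv2
from station import ctrl, cams, hand_in
def shot(n,save=None):
    p=cams.camera(n)
    if save: cv2.imwrite('pics/'+save+'.png',p['image'][:,:,::-1])
    return p
def ray(p,u,v):
    K=np.array([[p['fx'],0,p['cx']],[0,p['fy'],p['cy']],[0,0,1.]])
    x=cv2.undistortPoints(np.array([[[u,v]]],float),K,np.array(p['dist_coeffs'],float))[0,0]
    R,_=cv2.Rodrigues(np.array(p['rvec'],float)); t=np.array(p['tvec'],float).ravel()
    return R.T@np.array([x[0],x[1],1.]), -R.T@t
def atz(p,u,v,z):
    d,o=ray(p,u,v); return o+d*(z-o[2])/d[2]
def proj(p,X):
    K=np.array([[p['fx'],0,p['cx']],[0,p['fy'],p['cy']],[0,0,1.]])
    return cv2.projectPoints(np.array(X,float).reshape(-1,1,3),np.array(p['rvec'],float),np.array(p['tvec'],float),K,np.array(p['dist_coeffs'],float))[0][:,0]
def cloud(p):
    K=np.array([[p['fx'],0,p['cx']],[0,p['fy'],p['cy']],[0,0,1.]])
    v,u=np.mgrid[0:480,0:640]
    x=cv2.undistortPoints(np.stack([u,v],-1).reshape(-1,1,2).astype(float),K,np.array(p['dist_coeffs'],float)).reshape(480,640,2)
    R,_=cv2.Rodrigues(np.array(p['rvec'],float)); t=np.array(p['tvec'],float).ravel()
    d=p['depth']; P=np.dstack([x[...,0]*d,x[...,1]*d,d])
    W=(P-t)@R; W[d==0]=np.nan
    return W
E
python3 - <<'E'
from h import *
for n in ('top','side'):
    p=shot(n,n+'0'); print(n,p['tvec'],p['rvec'],ray(p,320,240)[1])
    W=cloud(p)
    for k in ['faceplate','housing_top','control_box','carrier_mark','hole_a','hole_c','seat_a','seat_c']:
        for r in cams.place_of(p,k)[:4]:
            u,v=r['at'][0]*640,r['at'][1]*480
            print(k,round(r['p'],2),round(u,1),round(v,1),np.round(W[min(479,int(v)),min(639,int(u))],4), np.round(atz(p,u,v,0.0),3))
print(ctrl.get_obs(),ctrl.hold_point_z)
E
```

```text
pics
top [-0.01953578  0.60936602  1.31931155] [ 2.1796311  -2.13459668  0.12078634] [ 0.44955455 -0.01742174  1.38198724]
faceplate 0.9 239.0 284.2 [0.5146 0.2031 0.0296] [0.516 0.206 0.   ]
faceplate 0.22 261.7 296.2 [0.4882 0.1504 0.0014] [0.488 0.149 0.   ]
housing_top 0.77 243.0 283.7 [0.5173 0.1913 0.0291] [0.517 0.196 0.   ]
control_box 0.81 409.4 274.3 [ 0.5475 -0.2055  0.0247] [ 0.548 -0.21   0.   ]
carrier_mark 0.71 413.8 257.9 [ 0.5894 -0.2161  0.0167] [ 0.589 -0.221  0.   ]
hole_a 0.93 262.5 300.7 [0.4785 0.1475 0.0027] [0.477 0.146 0.   ]
hole_a 0.75 258.7 258.9 [0.5803 0.1602 0.006 ] [0.579 0.159 0.   ]
hole_a 0.64 212.6 265.7 [0.5608 0.2734 0.0042] [0.559 0.273 0.   ]
hole_a 0.6 224.9 303.1 [ 0.4688  0.2412 -0.0017] [0.469 0.239 0.   ]
hole_c 0.93 262.5 300.7 [0.4785 0.1475 0.0027] [0.477 0.146 0.   ]
hole_c 0.75 258.7 258.9 [0.5803 0.1602 0.006 ] [0.579 0.159 0.   ]
hole_c 0.64 212.6 265.7 [0.5608 0.2734 0.0042] [0.559 0.273 0.   ]
hole_c 0.6 224.9 303.1 [ 0.4688  0.2412 -0.0017] [0.469 0.239 0.   ]
seat_a 0.62 394.5 296.6 [ 0.4927 -0.1648  0.0703] [ 0.494 -0.174  0. 
[... 2463 characters left out ...]
-0.256   0.0726] [ 0.519 -0.332  0.   ]
{'time_s': 0.9, 'qpos': array([-1.40759827e+00,  2.99875796e-01,  1.52096504e+00,  1.91464497e-05,
        1.32073257e+00, -6.65823651e-02]), 'joint_vel': array([-0.00103326,  0.00112799, -0.00158528, -0.00059484, -0.00163761,
       -0.00017072]), 'tau': array([ 3.16970099e-04, -5.31650162e+01, -3.52919805e+01,  7.08515849e-02,
        2.13035935e-02, -1.93172735e-05]), 'ee_pos': array([ 0.12528102, -0.5355382 ,  0.20547367]), 'eef_rot': array([ 3.14157221e+00, -1.72291332e-05,  2.29775683e-01]), 'force': array([-0.1051299 , -0.47422968,  0.76831975]), 'moment': array([ 0.00545977, -0.06621423,  0.02938635]), 'grip_width': 0.09393451000648122} -0.0188
```

View pics/top0.png

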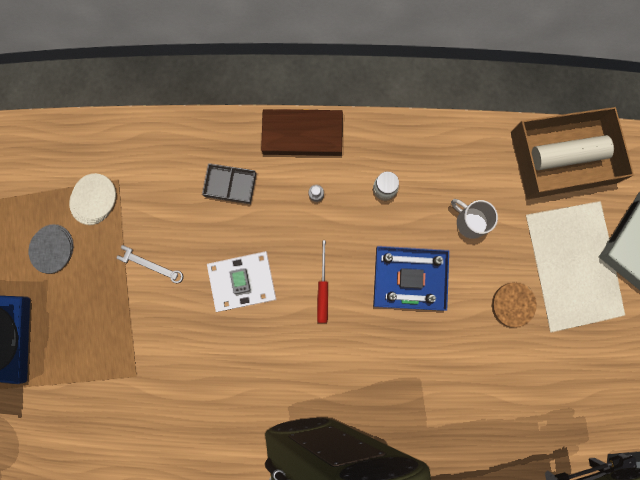

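View pics/side0.png

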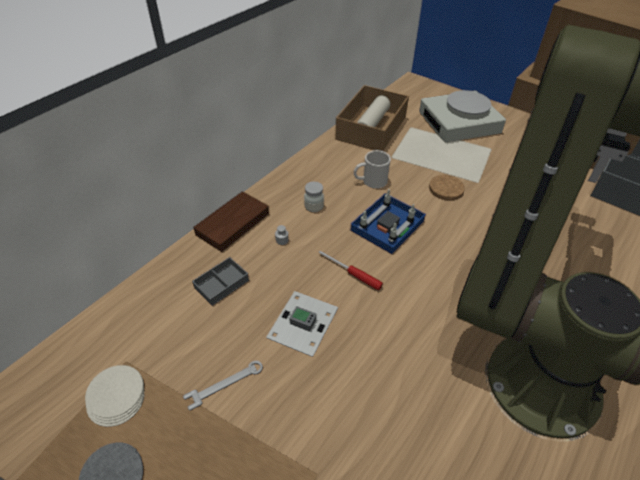

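```bash
python3 - <<'E'
import cv2
a=cv2.imread('pics/top0.png')
cv2.imwrite('pics/top0z.png',cv2.resize(a[235:330,190:290],None,fx=6,fy=6,interpolation=cv2.INTER_CUBIC))
cv2.imwrite('pics/top0b.png',cv2.resize(a[230:325,360:470],None,fx=6,fy=6,interpolation=cv2.INTER_CUBIC))
E
```

```text
(no output)
```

View pics/top0z.png

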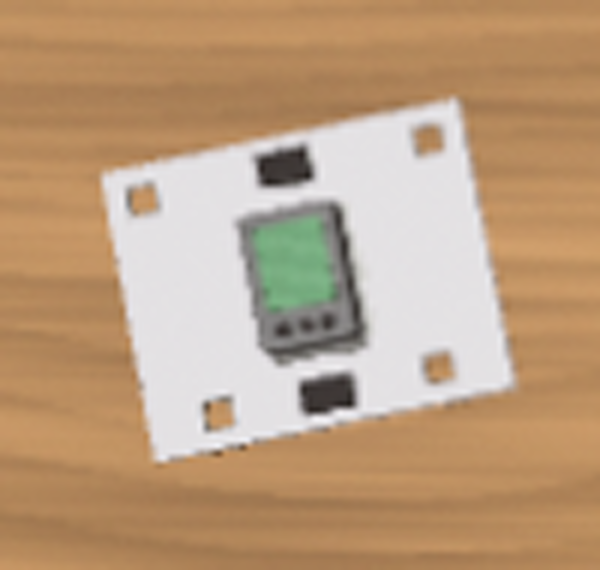

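View pics/top0b.png

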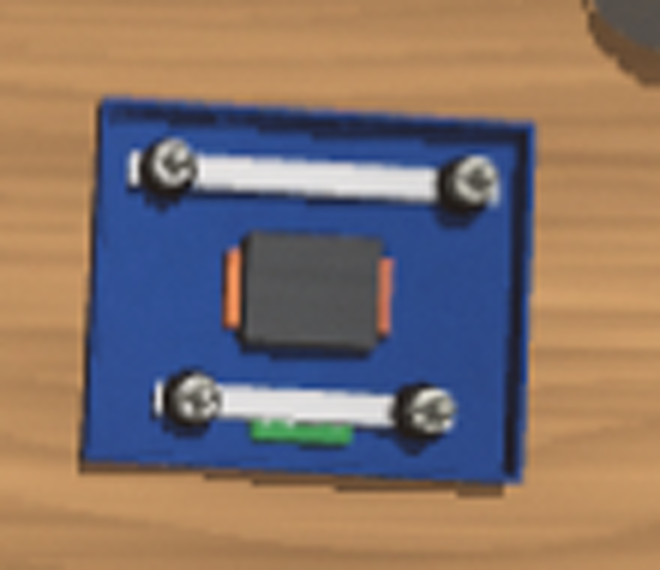

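```bash
cat >> h.py <<'E'
def rect(p,z,cx,cy,half=0.12,s=2000):
    # orthophoto at height z: +x world up, +y world left
    n=int(2*half*s)
    r,c=np.mgrid[0:n,0:n]
    X=cx+half-(r+.5)/s; Y=cy+half-(c+.5)/s
    uv=proj(p,np.stack([X,Y,np.full_like(X,z)],-1)).astype(np.float32).reshape(n,n,2)
    return cv2.remap(p['image'],uv[...,0],uv[...,1],cv2.INTER_CUBIC)
E
python3 - <<'E'
from h import *
for n in ('top','side'):
    p=shot(n)
    o=rect(p,0.004,0.516,0.2)
    m=((o.min(2)>150)).astype(np.uint8)
    cs=cv2.findContours(m,cv2.RETR_CCOMP,cv2.CHAIN_APPROX_NONE)
    c=max(cs[0],key=cv2.contourArea)
    (a,b),wh,ang=cv2.minAreaRect(c)
    print(n,'plate ctr',0.516+.12-b/2000,0.2+.12-a/2000,np.array(wh)/2000,ang)
    for k in cs[0]:
        if 100<cv2.contourArea(k)<3000:
            M=cv2.moments(k); print('  hole',cv2.contourArea(k),0.516+.12-M['m01']/M['m00']/2000,0.32-M['m10']/M['m00']/2000)
    cv2.imwrite(f'pics/rp_{n}.png',o[:,:,::-1])
    o=rect(p,0.030,0.535,-0.21); cv2.imwrite(f'pics/rb_{n}.png',o[:,:,::-1])
    o=rect(p,0.070,0.535,-0.21); cv2.imwrite(f'pics/rt_{n}.png',o[:,:,::-1])
cv2.imwrite('pics/rb.png',np.hstack([cv2.resize(cv2.imread(f'pics/rb_{n}.png'),(400,400)) for n in('top','side')]))
E
```

```text
top plate ctr 0.5230942687988281 0.20149956512451173 [0.12128436 0.1515181 ] 76.87409973144531
  hole 588.5 0.46782058906825263 0.2356608609459077
  hole 1371.0 0.4771022975929978 0.19111390712375398
  hole 507.0 0.4887638067061144 0.14633777120315583
  hole 542.0 0.5540907134071341 0.27036070110701105
  hole 1404.0 0.5686321818613486 0.21207905982905983
  hole 500.0 0.5814115 0.1534845
side plate ctr 0.5253193817138672 0.200965576171875 [0.11940849 0.14954517] 76.87709045410156
  hole 732.0 0.47008606557377053 0.23527322404371587
  hole 1952.0 0.4804261441256831 0.18860809426229508
  hole 743.0 0.491106998654105 0.14612808434275462
  hole 704.0 0.5563901515151515 0.2698805634469697
  hole 773.0 0.583429387667098 0.1532902112979733
```

View pics/rb.png

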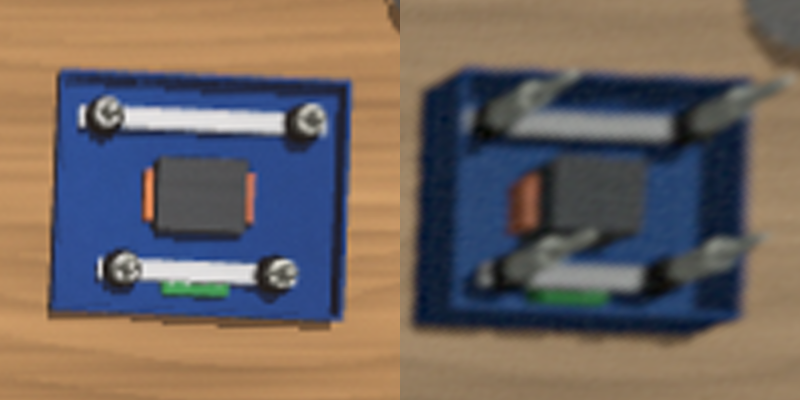

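View pics/rp_side.png

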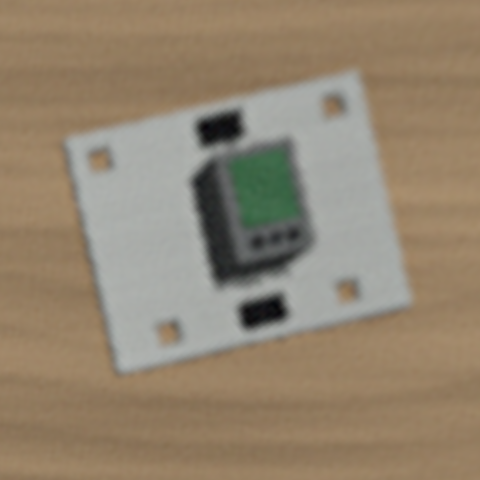

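```bash
cat > fit.py <<'E'
from h import *
from scipy.optimize import least_squares
def box3(sx,sy,h):
    return np.array([[a*sx/2,b*sy/2,z] for a in(-1,1) for b in(-1,1) for z in(0,h)])
def pose(P,q):
    c,s=np.cos(q[2]),np.sin(q[2]); R=np.array([[c,-s,0],[s,c,0],[0,0,1]]); return P@R.T+[q[0],q[1],0]
def fit(p,m,P,q0):
    # m: bool mask; compare signed distance of contour pts to projected hull
    c=cv2.findContours(m.astype(np.uint8),cv2.RETR_EXTERNAL,cv2.CHAIN_APPROX_NONE)[0]
    c=max(c,key=cv2.contourArea); hull=cv2.convexHull(c)
    # keep contour pts near hull
    pts=np.array([x for x in c[:,0].astype(float) if abs(cv2.pointPolygonTest(hull,tuple(x),True))<1.5])
    def f(q):
        h=cv2.convexHull(proj(p,pose(P,q)).astype(np.float32))
        # contour pixel centres lie ~0.5 px inside the edge
        return [cv2.pointPolygonTest(h,(float(a),float(b)),True)-0.5 for a,b in pts]
    r=least_squares(f,q0,diff_step=1e-4,x_scale=[.01,.01,.05],loss='soft_l1')
    return r.x,np.sqrt(np.mean(np.array(f(r.x))**2))
E
python3 - <<'E'
from fit import *
for n in('top','side'):
    p=shot(n); im=p['image'].astype(int); W=cloud(p)
    near=lambda x,y:(abs(W[...,0]-x)<.12)&(abs(W[...,1]-y)<.12)
    blue=(im[...,2]>im[...,0]*1.5+15)&near(.535,-.21)
    blue=cv2.morphologyEx(blue.astype(np.uint8),cv2.MORPH_CLOSE,np.ones((9,9)))
    print(n,'box',fit(p,blue,box3(.145,.175,.03),[.535,-.21,-.04]))
    thr={'top':150,'side':110}[n]
    wh=(im.min(2)>130)&near(.524,.2)
    wh=cv2.morphologyEx(wh.astype(np.uint8),cv2.MORPH_CLOSE,np.ones((3,3)))
    print(n,'plate',fit(p,wh,box3(.12,.15,.004),[.524,.2,.23]))
a=cv2.imread('pics/top0.png'); b=cv2.imread('pics/side0.png')
v=[cv2.resize(im[int(y)-9:int(y)+10,int(x)-9:int(x)+10],(190,190),interpolation=cv2.INTER_NEAREST) for im,l in((a,[(388,257),(437,260),(392,296),(431,298)]),(b,[(363,217),(388,197),(394,229),(412,208)])) for x,y in l]
cv2.imwrite('pics/tips.png',np.vstack([np.hstack(v[:4]),np.hstack(v[4:])]))
E
```

```text
top box (array([ 0.53760678, -0.21226063, -0.03983909]), np.float64(0.5863769589363989))
top plate (array([0.52291337, 0.20133668, 0.22630637]), np.float64(0.44642409663092675))
side box (array([ 0.54026149, -0.21361925, -0.02044   ]), np.float64(1.4540167558620714))
side plate (array([0.52597762, 0.19973109, 0.2291423 ]), np.float64(0.2872602869997459))
```

View pics/tips.png

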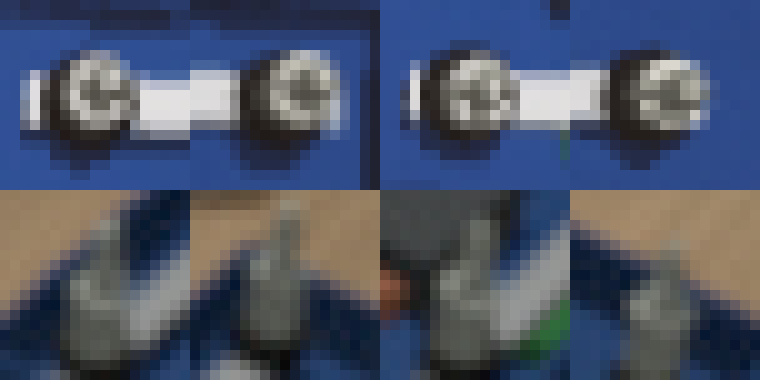

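```bash
python3 - <<'E'
from fit import *
pt=shot('top');ps=shot('side')
W=cloud(pt)
T=np.array([[388,256.7],[438.8,259.7],[392,295.9],[431.5,298]])
S=np.array([[364.5,210],[388.8,189],[394.5,222.5],[412.8,203.5]])
for u,v in T:
    w=W[int(v)-3:int(v)+5,int(u)-3:int(u)+5,2]; print(np.round(np.nanpercentile(w,[10,50,80,100])*1000))
L=np.array([[46,60,0],[46,-60,0],[-46,46,0],[-46,-46,0]])/1000.
def f(q):
    P=pose(L,q[:3]); a=P.copy(); a[:,2]=q[3:7]; b=P.copy(); b[:,2]=q[3:7]+.024; b+= [.0028,-.0015,0]
    return np.r_[(proj(pt,a)-T).ravel(),(proj(ps,b)-S).ravel()*.7]
r=least_squares(f,[.537,-.212,-.04,.05,.05,.05,.05],x_scale=.01)
print(r.x,r.fun.round(2))
E
```

```text
[19. 45. 60. 72.]
[17. 49. 57. 76.]
[22. 45. 57. 73.]
[ 3. 53. 68. 83.]
[ 0.53725481 -0.21033195 -0.04251735  0.05158943  0.0517122   0.05076601
  0.05733096] [ 0.21 -0.15 -0.15 -0.02  0.05  0.09 -0.03  0.22 -0.2   0.06 -0.32 -0.11
  0.1   0.02  0.12 -0.  ]
```

Emit:
{"method": "servo_tool", "body": {"rows": [[0.399, 0.736, -0.05, 0, 0, 0, 1], [0.399, 0.736, -0.05, 0, 0, 0, 1], [0.399, 0.736, -0.05, 0, 0, 0, 1], [0.399, 0.736, -0.05, 0, 0, 0, 1], [0.399, 0.736, -0.05, 0, 0, 0, 1], [0.399, 0.736, -0.05, 0, 0, 0, 1], [0.399, 0.736, -0.05, 0, 0, 0, 1], [0.399, 0.736, -0.05, 0, 0, 0, 1]], "newtons": 30}}

```text
time_s: 1.87
ee_pos: [0.2842, -0.2412, 0.1857]
eef_rot: [3.141, -0.0, 0.229]
force: [1.0, -0.5, -0.3]
grip_width: 0.0941
```

Emit:
{"method": "servo_tool", "body": {"rows": [[0.24, 0.442, -0.05, 0, 0, 0, 1], [0.24, 0.442, -0.05, 0, 0, 0, 1], [0.24, 0.442, -0.05, 0, 0, 0, 1], [0.24, 0.442, -0.05, 0, 0, 0, 1], [0.24, 0.442, -0.05, 0, 0, 0, 1], [0.24, 0.442, -0.05, 0, 0, 0, 1], [0.24, 0.442, -0.05, 0, 0, 0, 1], [0.24, 0.442, -0.05, 0, 0, 0, 1]]}}

```text
time_s: 2.53
ee_pos: [0.4424, 0.0509, 0.1528]
eef_rot: [3.141, -0.001, 0.23]
force: [0.6, -2.0, 0.5]
grip_width: 0.0943
```

Emit:
{"method": "servo_tool", "body": {"rows": [[0.02, 0.037, -0.01, 0, 0, 0, 1], [0.04, 0.074, -0.02, 0, 0, 0, 1], [0.06, 0.111, -0.04, 0, 0, 0, 1], [0.082, 0.15, -0.06, 0, 0, 0, 1], [0.082, 0.15, -0.07, 0, 0, 0, 1], [0.082, 0.15, -0.08, 0, 0, 0, 1], [0.082, 0.15, -0.08, 0, 0, 0, 1], [0.082, 0.15, -0.08, 0, 0, 0, 1]]}}

```text
time_s: 3.2
ee_pos: [0.5241, 0.2003, 0.0728]
eef_rot: [3.141, -0.0, 0.229]
force: [-0.7, -0.1, 0.9]
grip_width: 0.0938
```

Emit:
{"method": "servo_tool", "body": {"rows": [[0, 0, -0.03, 0, 0, 0, 1], [0, 0, -0.05, 0, 0, 0, 1], [0, 0, -0.064, 0, 0, 0, 1], [0, 0, -0.064, 0, 0, 0, 1], [0, 0, -0.064, 0, 0, 0, -1], [0, 0, -0.064, 0, 0, 0, -1], [0, 0, -0.064, 0, 0, 0, -1], [0, 0, -0.064, 0, 0, 0, -1]], "newtons": 30}}

```text
time_s: 3.87
ee_pos: [0.5246, 0.2003, 0.0101]
eef_rot: [3.141, -0.002, 0.229]
force: [-0.7, -1.2, 0.2]
grip_width: 0.0703
```

Emit:
{"method": "servo_tool", "body": {"rows": [[0, 0, 0, 0, 0, 0, -1], [0, 0, 0, 0, 0, 0, -1], [0, 0, 0, 0, 0, 0, -1], [0, 0, 0, 0, 0, 0, -1], [0, 0, 0, 0, 0, 0, -1], [0, 0, 0, 0, 0, 0, -1], [0, 0, 0, 0, 0, 0, -1], [0, 0, 0, 0, 0, 0, -1]]}}

```text
time_s: 4.53
ee_pos: [0.5246, 0.2004, 0.0101]
eef_rot: [3.141, -0.002, 0.229]
force: [-0.1, -0.9, 1.7]
grip_width: 0.0399
```

Emit:
{"method": "servo_tool", "body": {"rows": [[0, 0, 0.03, 0, 0, 0, -1], [0, 0, 0.06, 0, 0, 0, -1], [0, 0, 0.09, 0, 0, 0, -1], [0, 0, 0.12, 0, 0, 0, -1], [0, -0.04, 0.13, 0, 0, -0.05, -1], [0, -0.08, 0.13, 0, 0, -0.1, -1], [0, -0.12, 0.13, 0, 0, -0.15, -1], [0.004, -0.16, 0.13, 0, 0, -0.2, -1]]}}

```text
time_s: 5.2
ee_pos: [0.5277, 0.0389, 0.14]
eef_rot: [3.141, -0.002, 0.028]
force: [1.1, -0.0, -2.0]
grip_width: 0.0394
```

Emit:
{"method": "servo_tool", "body": {"rows": [[0.002, -0.04, 0, 0, 0, -0.03, -1], [0.004, -0.08, 0, 0, 0, -0.07, -1], [0.006, -0.12, 0, 0, 0, -0.1, -1], [0.008, -0.16, 0, 0, 0, -0.1, -1], [0.01, -0.2, 0, 0, 0, -0.1, -1], [0.01, -0.24, 0, 0, 0, -0.1, -1], [0.01, -0.26, 0, 0, 0, -0.1, -1], [0.01, -0.26, 0, 0, 0, -0.1, -1]]}}

```text
time_s: 5.87
ee_pos: [0.5369, -0.225, 0.1392]
eef_rot: [3.14, -0.001, -0.076]
force: [0.1, 0.9, -3.7]
grip_width: 0.0397
```

Emit:
{"method": "servo_tool", "body": {"rows": [[0.002, 0.013, -0.02, 0, 0, 0.035, -1], [0.002, 0.013, -0.03, 0, 0, 0.035, -1], [0.002, 0.013, -0.03, 0, 0, 0.035, -1], [0.002, 0.013, -0.03, 0, 0, 0.035, -1], [0.002, 0.013, -0.03, 0, 0, 0.035, -1], [0.002, 0.013, -0.03, 0, 0, 0.035, -1], [0.002, 0.013, -0.03, 0, 0, 0.035, -1], [0.002, 0.013, -0.03, 0, 0, 0.035, -1]]}}

```text
time_s: 6.53
ee_pos: [0.5391, -0.2121, 0.1097]
eef_rot: [3.14, -0.001, -0.042]
force: [-0.4, -0.0, -2.2]
grip_width: 0.0401
```

```bash
python3 - <<'E'
from h import *
print(ctrl.get_obs()['ee_pos'],ctrl.get_obs()['eef_rot'])
a=shot('top','top1');b=shot('side','side1')
cv2.imwrite('pics/h1.png',np.hstack([cv2.resize(cv2.imread('pics/top1.png')[225:325,360:460],(400,400),interpolation=cv2.INTER_CUBIC),cv2.resize(cv2.imread('pics/side1.png')[140:260,330:450],(400,400),interpolation=cv2.INTER_CUBIC)]))
E
```

```text
[ 0.53908482 -0.21208276  0.10966934] [ 3.14014456e+00 -1.27597628e-03 -4.15147633e-02]
```

View pics/h1.png

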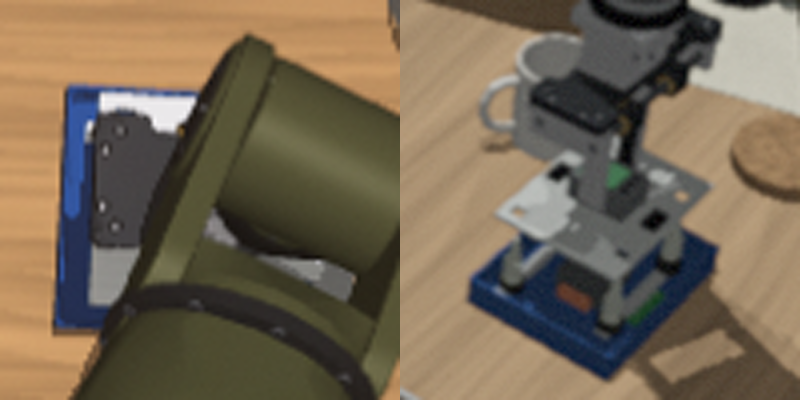

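```bash
python3 - <<'E'
from fit import *
a=cv2.imread('pics/side1.png')
cv2.imwrite('pics/h2.png',cv2.resize(a[180:240,350:430],(800,600),interpolation=cv2.INTER_NEAREST))
p=shot('side'); 
L=np.array([[60,75,4],[60,-75,4],[-60,-75,4],[-60,75,4]])/1000.
q=pose(L+[0,0,.0996],[.5405,-.2127,-.0425]); 
print(proj(p,q))
cv2.imwrite('pics/h3.png',cv2.resize(cv2.polylines(cv2.resize(a,None,fx=10,fy=10,interpolation=cv2.INTER_NEAREST),[np.round(proj(p,q)*10+4.5).astype(int)],True,(0,0,255),1)[1800:2400,3500:4300],(800,600)))
E
```

```text
[[357.67137717 202.8959555 ]
 [388.33080729 176.72434679]
 [423.92655705 194.2377191 ]
 [394.37999394 222.66182696]]
```

View pics/h3.png

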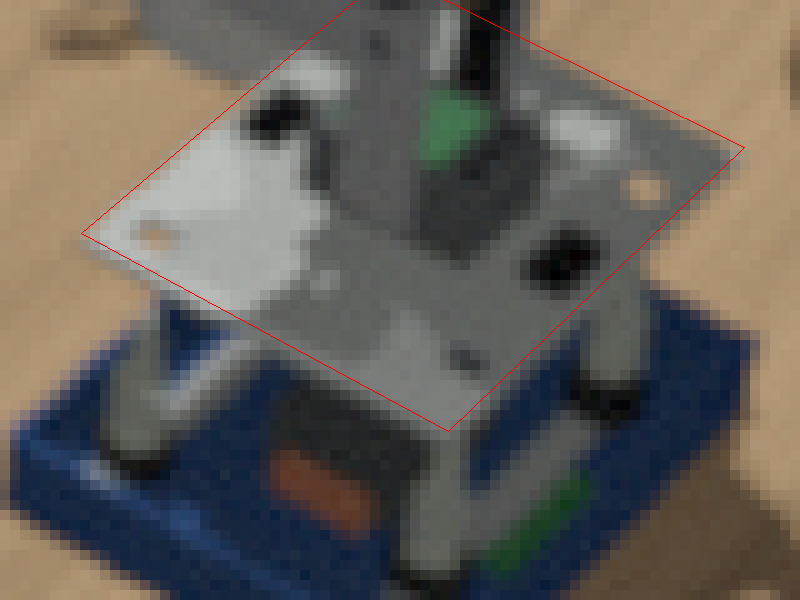

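Emit:
{"method": "servo_tool", "body": {"rows": [[0, 0, -0.005, 0, 0, 0, -1], [0, 0, -0.01, 0, 0, 0, -1], [0, 0, -0.014, 0, 0, 0, -1], [0, 0, -0.016, 0, 0, 0, -1], [0, 0, -0.018, 0, 0, 0, -1], [0, 0, -0.02, 0, 0, 0, -1], [0, 0, -0.022, 0, 0, 0, -1], [0, 0, -0.022, 0, 0, 0, -1]]}}

```text
time_s: 7.35
ee_pos: [0.5388, -0.212, 0.087]
eef_rot: [3.141, -0.0, -0.041]
force: [0.8, 1.3, -2.9]
grip_width: 0.0397
```

```bash
cat > look.py <<'E'
import sys
from h import *
n=sys.argv[1]; o=ctrl.get_obs(); print(o['time_s'],o['ee_pos'],o['force'].round(1),o['moment'].round(2))
shot('side',n); a=cv2.imread(f'pics/{n}.png')
cv2.imwrite(f'pics/{n}z.png',cv2.resize(a[170:245,340:440],(800,600),interpolation=cv2.INTER_CUBIC))
E
python3 look.py s2
```

```text
7.35 [ 0.53882074 -0.21198654  0.08696413] [ 0.8  1.3 -2.9] [ 0.02 -0.01 -0.02]
```

View pics/s2z.png

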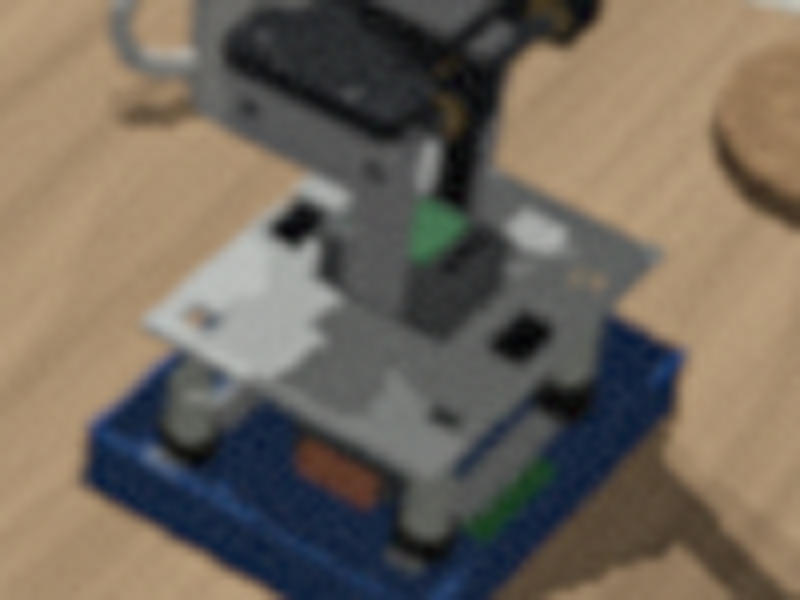

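Emit:
{"method": "servo_tool", "body": {"rows": [[0, 0, -0.001, 0, 0, 0, -1], [0, 0, -0.002, 0, 0, 0, -1], [0, 0, -0.003, 0, 0, 0, -1], [0, 0, -0.004, 0, 0, 0, -1], [0, 0, -0.005, 0, 0, 0, -1], [0, 0, -0.006, 0, 0, 0, -1], [0, 0, -0.006, 0, 0, 0, -1], [0, 0, -0.006, 0, 0, 0, -1]]}}

```text
time_s: 8.07
ee_pos: [0.5389, -0.212, 0.0811]
eef_rot: [3.14, -0.0, -0.041]
force: [-0.0, -0.1, -3.6]
grip_width: 0.0398
```

```bash
python3 look.py s3
```

```text
8.0667 [ 0.53887941 -0.21200865  0.08114423] [-0.  -0.1 -3.6] [ 0.03  0.03 -0.04]
```

View pics/s3z.png

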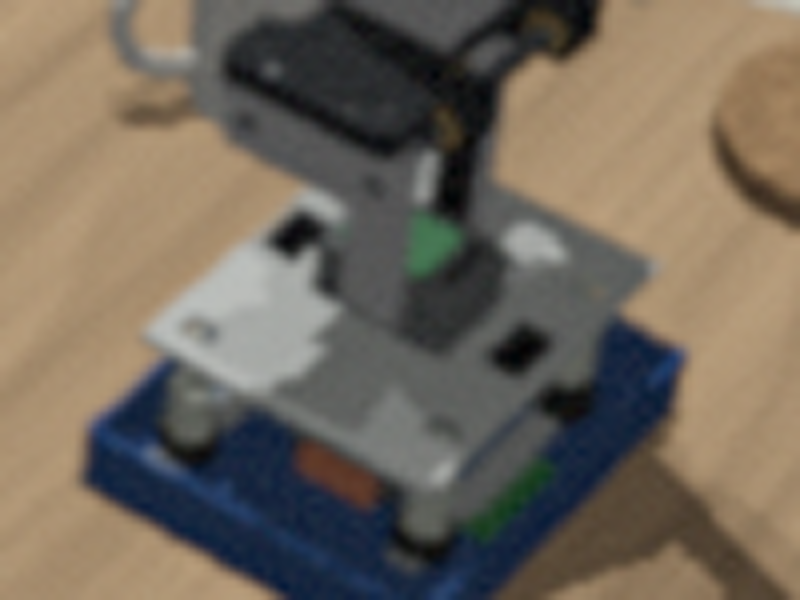

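Emit:
{"method": "servo_tool", "body": {"rows": [[0, 0, -0.001, 0, 0, 0, -1], [0, 0, -0.002, 0, 0, 0, -1], [0, 0, -0.003, 0, 0, 0, -1], [0, 0, -0.004, 0, 0, 0, -1], [0, 0, -0.004, 0, 0, 0, -1], [0, 0, -0.004, 0, 0, 0, -1], [0, 0, -0.004, 0, 0, 0, -1], [0, 0, -0.004, 0, 0, 0, -1]]}}

```text
time_s: 8.78
ee_pos: [0.5389, -0.2121, 0.0773]
eef_rot: [3.14, -0.001, -0.042]
force: [-0.2, -1.2, -2.4]
grip_width: 0.0402
```

```bash
python3 look.py s4
```

```text
8.7833 [ 0.53892558 -0.21205445  0.07725309] [-0.2 -1.2 -2.4] [-0.1  -0.    0.02]
```

View pics/s4z.png

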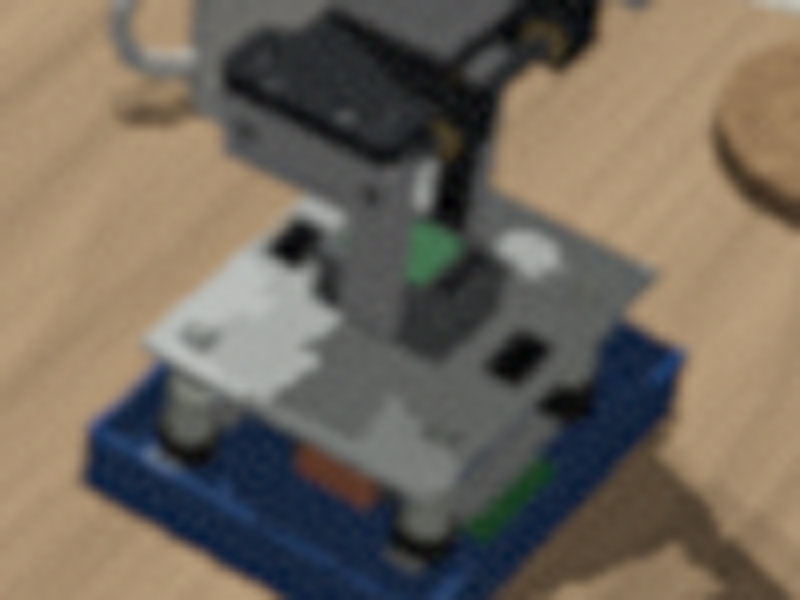

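Emit:
{"method": "servo_tool", "body": {"rows": [[0, 0, -0.0005, 0, 0, 0, -1], [0, 0, -0.001, 0, 0, 0, -1], [0, 0, -0.0015, 0, 0, 0, -1], [0, 0, -0.002, 0, 0, 0, -1], [0, 0, -0.0025, 0, 0, 0, -1], [0, 0, -0.003, 0, 0, 0, -1], [0, 0, -0.003, 0, 0, 0, -1], [0, 0, -0.003, 0, 0, 0, -1]]}}

```text
time_s: 9.5
ee_pos: [0.539, -0.2122, 0.0743]
eef_rot: [3.14, -0.001, -0.041]
force: [-0.7, -2.6, -0.7]
grip_width: 0.0399
```

Emit:
{"method": "servo_tool", "body": {"rows": [[0, 0, -0.0005, 0, 0, 0, -1], [0, 0, -0.001, 0, 0, 0, -1], [0, 0, -0.0015, 0, 0, 0, -1], [0, 0, -0.002, 0, 0, 0, -1], [0, 0, -0.002, 0, 0, 0, -1], [0, 0, -0.002, 0, 0, 0, -1], [0, 0, -0.002, 0, 0, 0, -1], [0, 0, -0.002, 0, 0, 0, -1]]}}

```text
time_s: 10.17
ee_pos: [0.539, -0.2123, 0.0724]
eef_rot: [3.14, -0.001, -0.041]
force: [-0.3, -2.7, 0.6]
grip_width: 0.0397
```

```bash
python3 look.py s5
```

```text
10.1667 [ 0.53902159 -0.21228598  0.07237033] [-0.3 -2.7  0.6] [-0.87  0.07  0.12]
```

View pics/s5z.png

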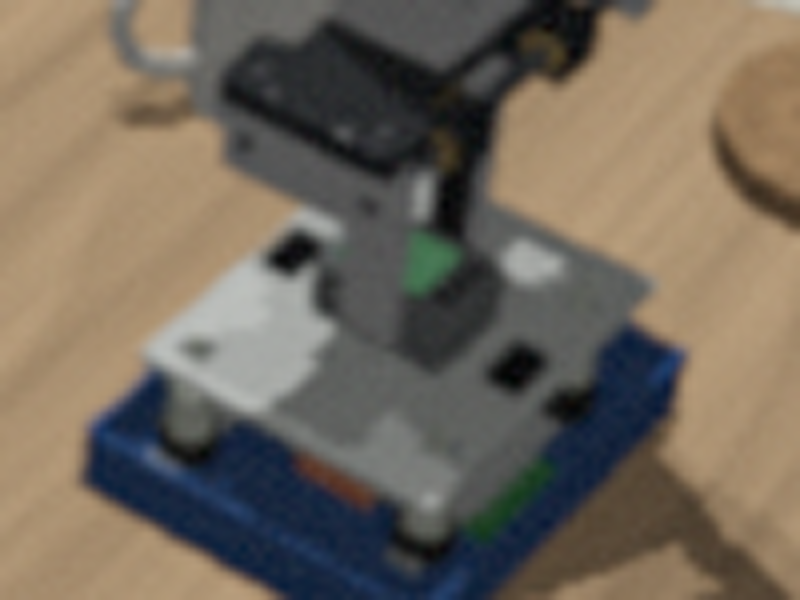

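Emit:
{"method": "servo_tool", "body": {"rows": [[0, -0.0005, 0, 0, 0, 0, -1], [0, -0.001, 0, 0, 0, 0, -1], [0, -0.001, -0.0005, 0, 0, 0, -1], [0, -0.001, -0.001, 0, 0, 0, -1], [0, -0.001, -0.001, 0, 0, 0, -1], [0, -0.001, -0.001, 0, 0, 0, -1], [0, -0.001, -0.001, 0, 0, 0, -1], [0, -0.001, -0.001, 0, 0, 0, -1]]}}

```text
time_s: 10.88
ee_pos: [0.539, -0.2131, 0.0712]
eef_rot: [3.14, -0.001, -0.041]
force: [0.0, 0.7, -0.5]
grip_width: 0.0397
```

Emit:
{"method": "servo_tool", "body": {"rows": [[0, 0, -0.0005, 0, 0, 0, -1], [0, 0, -0.001, 0, 0, 0, -1], [0, 0, -0.0015, 0, 0, 0, -1], [0, 0, -0.002, 0, 0, 0, -1], [0, 0, -0.002, 0, 0, 0, -1], [0, 0, -0.002, 0, 0, 0, -1], [0, 0, -0.002, 0, 0, 0, -1], [0, 0, -0.002, 0, 0, 0, -1]]}}

```text
time_s: 11.55
ee_pos: [0.539, -0.2131, 0.0694]
eef_rot: [3.14, -0.001, -0.041]
force: [-1.0, 1.3, 3.5]
grip_width: 0.0396
```

```bash
python3 look.py s6
```

```text
11.55 [ 0.53903522 -0.21311492  0.06935099] [-1.   1.3  3.5] [0.08 0.14 0.02]
```

View pics/s6z.png

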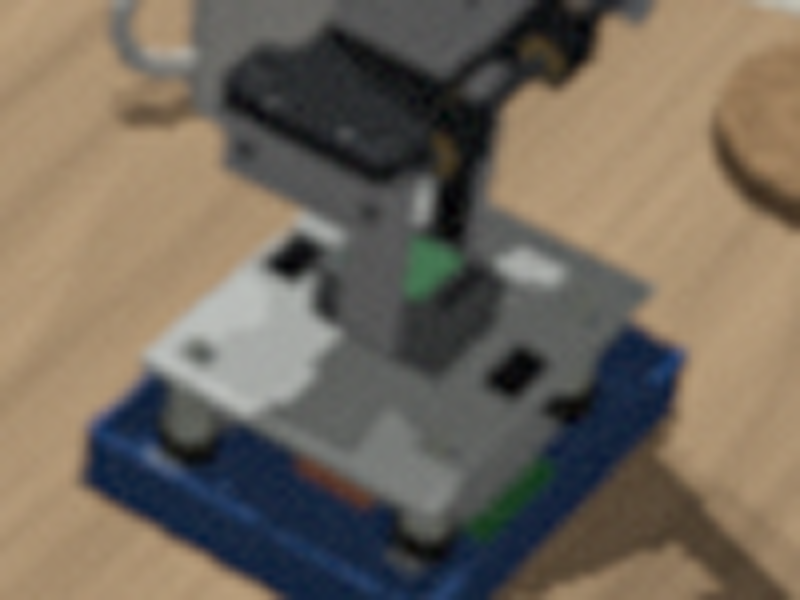

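Emit:
{"method": "servo_tool", "body": {"rows": [[0, 0, -0.0005, 0, 0, 0, -1], [0, 0, -0.001, 0, 0, 0, -1], [0, 0, -0.0015, 0, 0, 0, -1], [0, 0, -0.0015, 0, 0, 0, -1], [0, 0, -0.0015, 0, 0, 0, -1], [0, 0, -0.0015, 0, 0, 0, -1], [0, 0, -0.0015, 0, 0, 0, -1], [0, 0, -0.0015, 0, 0, 0, -1]]}}

```text
time_s: 12.27
ee_pos: [0.5391, -0.2131, 0.0679]
eef_rot: [3.14, -0.001, -0.041]
force: [-0.2, 2.5, 5.1]
grip_width: 0.0396
```

Emit:
{"method": "servo_tool", "body": {"rows": [[0, 0, -0.0005, 0, 0, 0, -1], [0, 0, -0.001, 0, 0, 0, -1], [0, 0, -0.0015, 0, 0, 0, -1], [0, 0, -0.0015, 0, 0, 0, -1], [0, 0, -0.0015, 0, 0, 0, -1], [0, 0, -0.0015, 0, 0, 0, -1], [0, 0, -0.0015, 0, 0, 0, -1], [0, 0, -0.0015, 0, 0, 0, -1]]}}

```text
time_s: 12.93
ee_pos: [0.5392, -0.2131, 0.0668]
eef_rot: [3.14, -0.001, -0.042]
force: [-1.1, 2.1, 8.9]
grip_width: 0.0399
```

Emit:
{"method": "servo_tool", "body": {"rows": [[0, 0, 0, 0, 0, 0, 1], [0, 0, 0, 0, 0, 0, 1], [0, 0, 0, 0, 0, 0, 1], [0, 0, 0, 0, 0, 0, 1], [0, 0, 0.02, 0, 0, 0, 1], [0, 0, 0.06, 0, 0, 0, 1], [0, 0, 0.1, 0, 0, 0, 1], [0, 0, 0.1, 0, 0, 0, 1]]}}

```text
time_s: 13.6
ee_pos: [0.5416, -0.2142, 0.1745]
eef_rot: [3.136, -0.011, -0.042]
force: [1.1, 0.0, 1.3]
grip_width: 0.0896
```

```bash
python3 look.py s7
```

```text
13.6 [ 0.54158791 -0.21422903  0.17447242] [1.1 0.  1.3] [ 0.02  0.04 -0.04]
```

View pics/s7z.png

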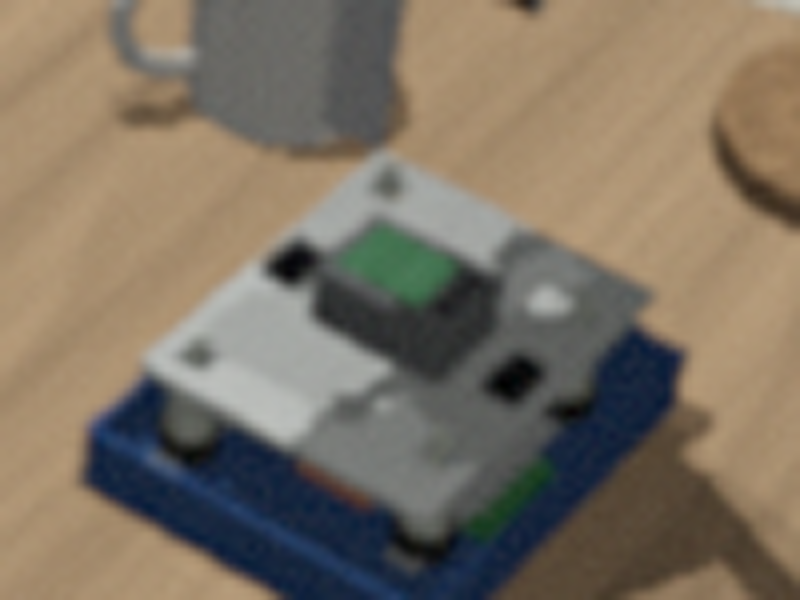

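```bash
cat > plane.py <<'E'
from h import *
import sys
def plane(cam):
    p=shot(cam); W=cloud(p); P=W.reshape(-1,3); im=p['image'].reshape(-1,3).astype(int)
    c,s=np.cos(-.0415),np.sin(-.0415)
    d=P-[.5391,-.2131,0]
    lx=c*d[:,0]+s*d[:,1]; ly=-s*d[:,0]+c*d[:,1]
    sat=im.max(1)-im.min(1)
    k=(abs(lx)<55)&(abs(ly)<.07)&(abs(lx)<.055)&(P[:,2]>.03)&(P[:,2]<.085)&(sat<25)&((abs(lx)>.034)|(abs(ly)>.027))
    k&=~((abs(ly)<.016)&(abs(lx)>.034))
    for h in [(46,60),(46,-60),(-46,46),(-46,-46)]: k&=np.hypot(lx-h[0]/1e3,ly-h[1]/1e3)>.014
    A=np.c_[np.ones(k.sum()),lx[k],ly[k]]; z=P[k,2]; w=np.ones(len(z))
    for _ in range(15):
        q=np.linalg.lstsq(A*w[:,None],z*w,rcond=None)[0]; r=z-A@q; w=1/(1+(r/.002)**2)
    print(cam,k.sum(),'rms',np.sqrt(np.mean(r**2)).round(4),'plane',q.round(4),{n:round((q@[1,x/1e3,y/1e3])*1000,1) for n,x,y in [('ctr',0,0),('A',46,60),('B',46,-60),('C',-46,46),('D',-46,-46)]})
for c in sys.argv[1:]: plane(c)
E
python3 plane.py side top
```

```text
side 590 rms 0.0019 plane [ 0.0605 -0.0026  0.0005] {'ctr': np.float64(60.5), 'A': np.float64(60.4), 'B': np.float64(60.3), 'C': np.float64(60.6), 'D': np.float64(60.6)}
top 269 rms 0.0028 plane [ 0.0589 -0.0241  0.0001] {'ctr': np.float64(58.9), 'A': np.float64(57.8), 'B': np.float64(57.8), 'C': np.float64(60.0), 'D': np.float64(60.0)}
```

Emit:
{"method": "servo_tool", "body": {"rows": [[0.01, 0.03, 0, 0, 0, 0, -1], [0.024, 0.057, 0, 0, 0, 0, -1], [0.024, 0.057, 0, 0, 0, 0, -1], [0.024, 0.057, 0, 0, 0, 0, -1], [0.024, 0.057, -0.02, 0, 0, 0, -1], [0.024, 0.057, -0.04, 0, 0, 0, -1], [0.024, 0.057, -0.06, 0, 0, 0, -1], [0.024, 0.057, -0.06, 0, 0, 0, -1]], "newtons": 30}}

```text
time_s: 14.42
ee_pos: [0.5605, -0.1562, 0.1017]
eef_rot: [-3.141, 0.006, -0.042]
force: [-1.2, 0.1, -0.3]
grip_width: 0.0439
```

Emit:
{"method": "servo_tool", "body": {"rows": [[0, 0, 0, 0, 0, 0, -1], [0, 0, 0, 0, 0, 0, -1], [0, 0, 0, 0, 0, 0, -1], [0, 0, -0.02, 0, 0, 0, -1], [0, 0, -0.04, 0, 0, 0, -1], [0, 0, -0.045, 0, 0, 0, -1], [0, 0, -0.047, 0, 0, 0, -1], [0, 0, -0.047, 0, 0, 0, -1]]}}

```text
time_s: 15.08
ee_pos: [0.5608, -0.1564, 0.0554]
eef_rot: [-3.141, 0.005, -0.043]
force: [-0.2, -0.5, 0.6]
grip_width: 0.0005
```

```bash
python3 look.py s8; python3 plane.py side
```

```text
15.0833 [ 0.56081765 -0.15636159  0.0554271 ] [-0.2 -0.5  0.6] [-0.02  0.01 -0.  ]
side 555 rms 0.0062 plane [ 0.0581 -0.0459 -0.0718] {'ctr': np.float64(58.1), 'A': np.float64(51.7), 'B': np.float64(60.3), 'C': np.float64(56.9), 'D': np.float64(63.5)}
```

View pics/s8z.png

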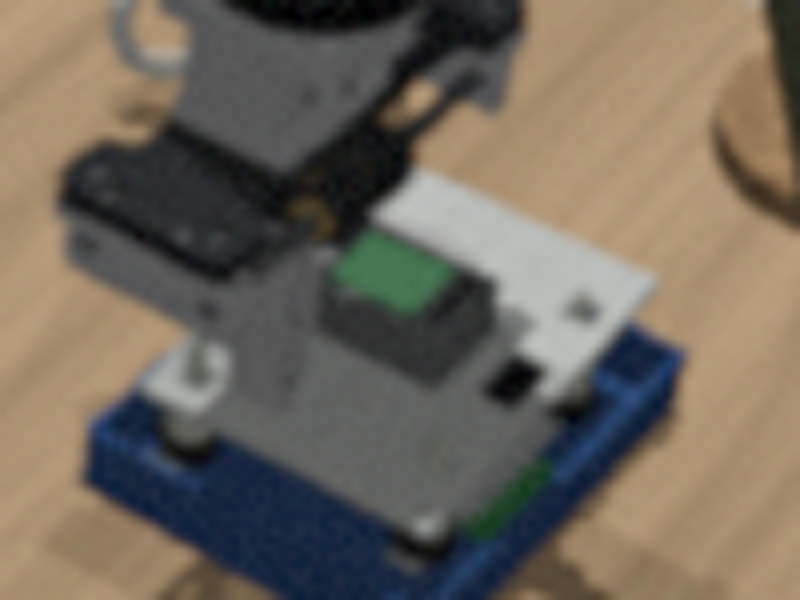

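Emit:
{"method": "servo_tool", "body": {"rows": [[0, 0, -0.0005, 0, 0, 0, -1], [0, 0, -0.001, 0, 0, 0, -1], [0, 0, -0.0015, 0, 0, 0, -1], [0, 0, -0.002, 0, 0, 0, -1], [0, 0, -0.002, 0, 0, 0, -1], [0, 0, -0.002, 0, 0, 0, -1], [0, 0, -0.002, 0, 0, 0, -1], [0, 0, -0.002, 0, 0, 0, -1]]}}

```text
time_s: 15.85
ee_pos: [0.5612, -0.1565, 0.0541]
eef_rot: [-3.141, 0.004, -0.042]
force: [-0.1, 0.4, 1.9]
grip_width: 0.0002
```

Emit:
{"method": "servo_tool", "body": {"rows": [[0, 0, -0.0005, 0, 0, 0, -1], [0, 0, -0.001, 0, 0, 0, -1], [0, 0, -0.0015, 0, 0, 0, -1], [0, 0, -0.002, 0, 0, 0, -1], [0, 0, -0.002, 0, 0, 0, -1], [0, 0, -0.002, 0, 0, 0, -1], [0, 0, -0.002, 0, 0, 0, -1], [0, 0, -0.002, 0, 0, 0, -1]]}}

```text
time_s: 16.52
ee_pos: [0.5613, -0.1565, 0.0525]
eef_rot: [-3.141, 0.004, -0.042]
force: [-0.5, 1.6, 5.5]
grip_width: 0.0004
```

```bash
python3 look.py s9; python3 plane.py side
```

```text
16.5167 [ 0.56132496 -0.1564866   0.05248429] [-0.5  1.6  5.5] [ 0.09  0.31 -0.04]
side 563 rms 0.006 plane [ 0.0566 -0.0342 -0.0825] {'ctr': np.float64(56.6), 'A': np.float64(50.1), 'B': np.float64(60.0), 'C': np.float64(54.4), 'D': np.float64(62.0)}
```

View pics/s9z.png

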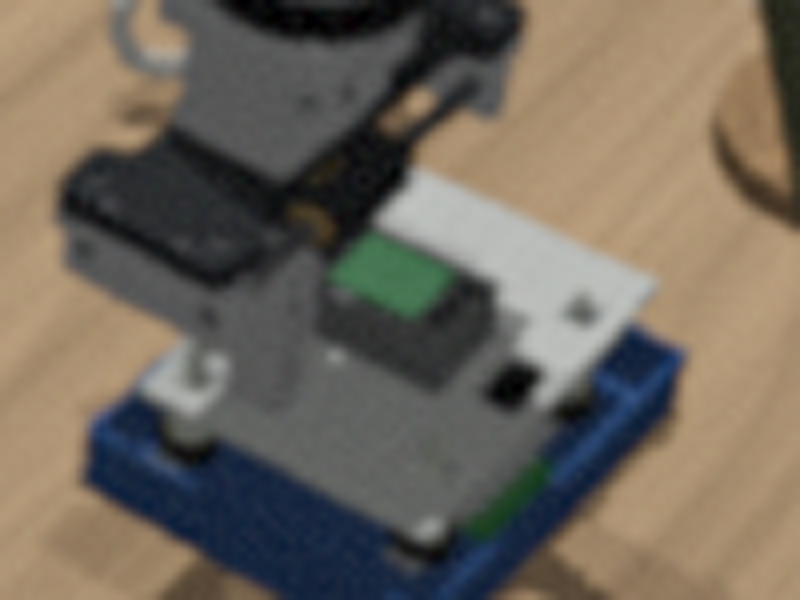

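Emit:
{"method": "servo_tool", "body": {"rows": [[0, 0, -0.0005, 0, 0, 0, -1], [0, 0, -0.001, 0, 0, 0, -1], [0, 0, -0.0015, 0, 0, 0, -1], [0, 0, -0.0015, 0, 0, 0, -1], [0, 0, -0.0015, 0, 0, 0, -1], [0, 0, -0.0015, 0, 0, 0, -1], [0, 0, -0.0015, 0, 0, 0, -1], [0, 0, -0.0015, 0, 0, 0, -1]]}}

```text
time_s: 17.28
ee_pos: [0.5613, -0.1565, 0.0515]
eef_rot: [-3.142, 0.004, -0.042]
force: [-2.9, 0.5, 8.0]
grip_width: 0.0004
```

Emit:
{"method": "servo_tool", "body": {"rows": [[0, 0, -0.0005, 0, 0, 0, -1], [0, 0, -0.001, 0, 0, 0, -1], [0, 0, -0.0015, 0, 0, 0, -1], [0, 0, -0.0015, 0, 0, 0, -1], [0, 0, -0.0015, 0, 0, 0, -1], [0, 0, -0.0015, 0, 0, 0, -1], [0, 0, -0.0015, 0, 0, 0, -1], [0, 0, -0.0015, 0, 0, 0, -1]]}}

```text
time_s: 17.95
ee_pos: [0.5615, -0.1565, 0.0512]
eef_rot: [3.141, 0.003, -0.042]
force: [-5.7, 1.9, 14.8]
grip_width: 0.0005
```

Emit:
{"method": "servo_tool", "body": {"rows": [[0, 0, 0.01, 0, 0, 0, -1], [0, 0, 0.03, 0, 0, 0, -1], [0, 0, 0.03, 0, 0, 0, -1], [-0.023, -0.003, 0.03, 0, 0, 0, -1], [-0.045, -0.006, 0.03, 0, 0, 0, -1], [-0.045, -0.006, 0.03, 0, 0, 0, -1], [-0.045, -0.006, 0.03, 0, 0, 0, -1], [-0.045, -0.006, 0.03, 0, 0, 0, -1]]}}

```text
time_s: 18.62
ee_pos: [0.5171, -0.1626, 0.0812]
eef_rot: [3.141, 0.002, -0.042]
force: [0.1, -1.6, -0.4]
grip_width: 0.0008
```

```bash
python3 look.py s10; python3 plane.py side
```

```text
18.6167 [ 0.51706349 -0.1625605   0.08122866] [ 0.1 -1.6 -0.4] [ 0.04 -0.   -0.08]
side 600 rms 0.0033 plane [ 0.0563  0.0136 -0.1071] {'ctr': np.float64(56.3), 'A': np.float64(50.5), 'B': np.float64(63.3), 'C': np.float64(50.7), 'D': np.float64(60.6)}
```

View pics/s10z.png

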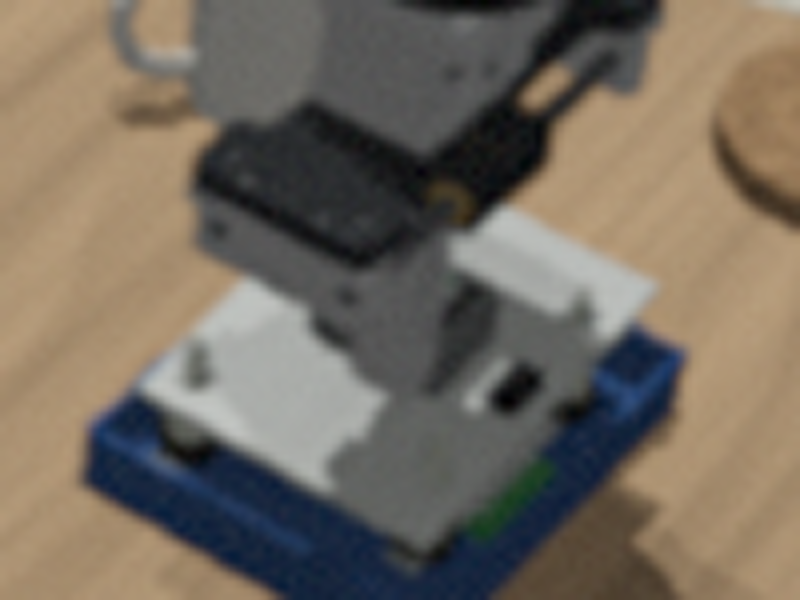

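Emit:
{"method": "servo_tool", "body": {"rows": [[0, 0, -0.015, 0, 0, 0, -1], [0, 0, -0.022, 0, 0, 0, -1], [0, 0, -0.025, 0, 0, 0, -1], [0, 0, -0.027, 0, 0, 0, -1], [0, 0, -0.028, 0, 0, 0, -1], [0, 0, -0.029, 0, 0, 0, -1], [0, 0, -0.03, 0, 0, 0, -1], [0, 0, -0.03, 0, 0, 0, -1]]}}

```text
time_s: 19.38
ee_pos: [0.5174, -0.1626, 0.0517]
eef_rot: [3.141, 0.002, -0.042]
force: [-1.9, 0.8, 4.5]
grip_width: 0.0005
```

Emit:
{"method": "servo_tool", "body": {"rows": [[0, 0, -0.0005, 0, 0, 0, -1], [0, 0, -0.001, 0, 0, 0, -1], [0, 0, -0.0015, 0, 0, 0, -1], [0, 0, -0.0015, 0, 0, 0, -1], [0, 0, -0.0015, 0, 0, 0, -1], [0, 0, -0.0015, 0, 0, 0, -1], [0, 0, -0.0015, 0, 0, 0, -1], [0, 0, -0.0015, 0, 0, 0, -1]]}}

```text
time_s: 20.05
ee_pos: [0.5177, -0.1626, 0.0514]
eef_rot: [3.141, 0.001, -0.042]
force: [-6.2, 1.9, 13.6]
grip_width: 0.0005
```

Emit:
{"method": "servo_tool", "body": {"rows": [[0, 0, 0.03, 0, 0, 0, -1], [0, 0, 0.06, 0, 0, 0, -1], [-0.002, -0.03, 0.06, 0, 0, 0, -1], [-0.004, -0.065, 0.06, 0, 0, 0, -1], [-0.005, -0.099, 0.06, 0, 0, 0, -1], [-0.005, -0.099, 0.06, 0, 0, 0, -1], [-0.005, -0.099, 0.06, 0, 0, 0, -1], [-0.005, -0.099, 0.06, 0, 0, 0, -1]]}}

```text
time_s: 20.72
ee_pos: [0.5126, -0.2612, 0.1112]
eef_rot: [3.141, 0.001, -0.042]
force: [-0.9, 0.0, 0.0]
grip_width: 0.0005
```

```bash
python3 look.py s11; python3 plane.py side
```

```text
20.7167 [ 0.51258296 -0.26115151  0.11121269] [-0.9  0.   0. ] [0.03 0.06 0.03]
side 721 rms 0.0022 plane [ 0.0561  0.0123 -0.1002] {'ctr': np.float64(56.1), 'A': np.float64(50.6), 'B': np.float64(62.7), 'C': np.float64(50.9), 'D': np.float64(60.1)}
```

View pics/s11z.png

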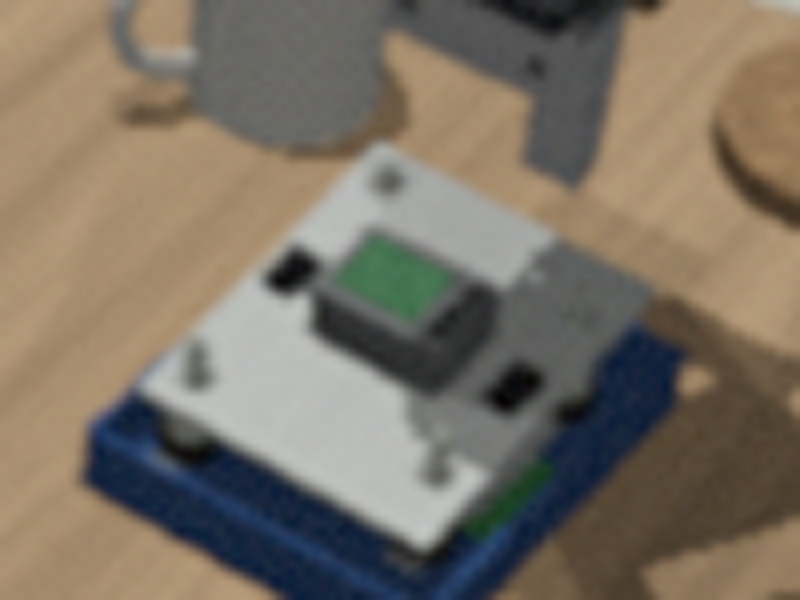

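Emit:
{"method": "servo_tool", "body": {"rows": [[0, 0, -0.02, 0, 0, 0, -1], [0, 0, -0.035, 0, 0, 0, -1], [0, 0, -0.042, 0, 0, 0, -1], [0, 0, -0.046, 0, 0, 0, -1], [0, 0, -0.048, 0, 0, 0, -1], [0, 0, -0.05, 0, 0, 0, -1], [0, 0, -0.05, 0, 0, 0, -1], [0, 0, -0.05, 0, 0, 0, -1]]}}

```text
time_s: 21.48
ee_pos: [0.5131, -0.2607, 0.0619]
eef_rot: [3.141, 0.0, -0.041]
force: [0.4, 0.6, 0.3]
grip_width: 0.0003
```

Emit:
{"method": "servo_tool", "body": {"rows": [[0, 0, -0.0005, 0, 0, 0, -1], [0, 0, -0.001, 0, 0, 0, -1], [0, 0, -0.0015, 0, 0, 0, -1], [0, 0, -0.0015, 0, 0, 0, -1], [0, 0, -0.0015, 0, 0, 0, -1], [0, 0, -0.0015, 0, 0, 0, -1], [0, 0, -0.0015, 0, 0, 0, -1], [0, 0, -0.0015, 0, 0, 0, -1]]}}

```text
time_s: 22.15
ee_pos: [0.5132, -0.2608, 0.0606]
eef_rot: [3.14, 0.0, -0.041]
force: [-0.3, -0.9, 3.4]
grip_width: 0.0005
```

Emit:
{"method": "servo_tool", "body": {"rows": [[0, 0, -0.0005, 0, 0, 0, -1], [0, 0, -0.001, 0, 0, 0, -1], [0, 0, -0.0015, 0, 0, 0, -1], [0, 0, -0.0015, 0, 0, 0, -1], [0, 0, -0.0015, 0, 0, 0, -1], [0, 0, -0.0015, 0, 0, 0, -1], [0, 0, -0.0015, 0, 0, 0, -1], [0, 0, -0.0015, 0, 0, 0, -1]]}}

```text
time_s: 22.82
ee_pos: [0.5132, -0.2609, 0.0592]
eef_rot: [3.14, -0.0, -0.041]
force: [-0.3, -2.1, 6.0]
grip_width: 0.0009
```

Emit:
{"method": "servo_tool", "body": {"rows": [[0, 0, -0.0005, 0, 0, 0, -1], [0, 0, -0.001, 0, 0, 0, -1], [0, 0, -0.0015, 0, 0, 0, -1], [0, 0, -0.0015, 0, 0, 0, -1], [0, 0, -0.0015, 0, 0, 0, -1], [0, 0, -0.0015, 0, 0, 0, -1], [0, 0, -0.0015, 0, 0, 0, -1], [0, 0, -0.0015, 0, 0, 0, -1]]}}

```text
time_s: 23.48
ee_pos: [0.5133, -0.2609, 0.0577]
eef_rot: [3.14, -0.0, -0.041]
force: [-0.0, -2.2, 3.7]
grip_width: 0.0006
```

Emit:
{"method": "servo_tool", "body": {"rows": [[0, 0, -0.0005, 0, 0, 0, -1], [0, 0, -0.001, 0, 0, 0, -1], [0, 0, -0.0015, 0, 0, 0, -1], [0, 0, -0.0015, 0, 0, 0, -1], [0, 0, -0.0015, 0, 0, 0, -1], [0, 0, -0.0015, 0, 0, 0, -1], [0, 0, -0.0015, 0, 0, 0, -1], [0, 0, -0.0015, 0, 0, 0, -1]]}}

```text
time_s: 24.15
ee_pos: [0.5133, -0.261, 0.0562]
eef_rot: [3.14, -0.0, -0.041]
force: [0.3, -1.4, 4.7]
grip_width: 0.0004
```

Emit:
{"method": "servo_tool", "body": {"rows": [[0, 0, -0.0005, 0, 0, 0, -1], [0, 0, -0.001, 0, 0, 0, -1], [0, 0, -0.0015, 0, 0, 0, -1], [0, 0, -0.0015, 0, 0, 0, -1], [0, 0, -0.0015, 0, 0, 0, -1], [0, 0, -0.0015, 0, 0, 0, -1], [0, 0, -0.0015, 0, 0, 0, -1], [0, 0, -0.0015, 0, 0, 0, -1]]}}

```text
time_s: 24.82
ee_pos: [0.5133, -0.2609, 0.0546]
eef_rot: [3.14, -0.0, -0.041]
force: [0.5, -2.6, 2.9]
grip_width: 0.0002
```

Emit:
{"method": "servo_tool", "body": {"rows": [[0, 0, -0.0005, 0, 0, 0, -1], [0, 0, -0.001, 0, 0, 0, -1], [0, 0, -0.0015, 0, 0, 0, -1], [0, 0, -0.0015, 0, 0, 0, -1], [0, 0, -0.0015, 0, 0, 0, -1], [0, 0, -0.0015, 0, 0, 0, -1], [0, 0, -0.0015, 0, 0, 0, -1], [0, 0, -0.0015, 0, 0, 0, -1]]}}

```text
time_s: 25.48
ee_pos: [0.5131, -0.2608, 0.0529]
eef_rot: [3.14, 0.0, -0.041]
force: [0.1, -0.4, 0.1]
grip_width: 0.0005
```

```bash
python3 look.py s12; python3 plane.py side
```

```text
25.4833 [ 0.51311684 -0.26075269  0.05287918] [ 0.1 -0.4  0.1] [0.03 0.01 0.05]
side 604 rms 0.0071 plane [ 0.0509  0.0133 -0.0113] {'ctr': np.float64(50.9), 'A': np.float64(50.9), 'B': np.float64(52.2), 'C': np.float64(49.8), 'D': np.float64(50.8)}
```

View pics/s12z.png

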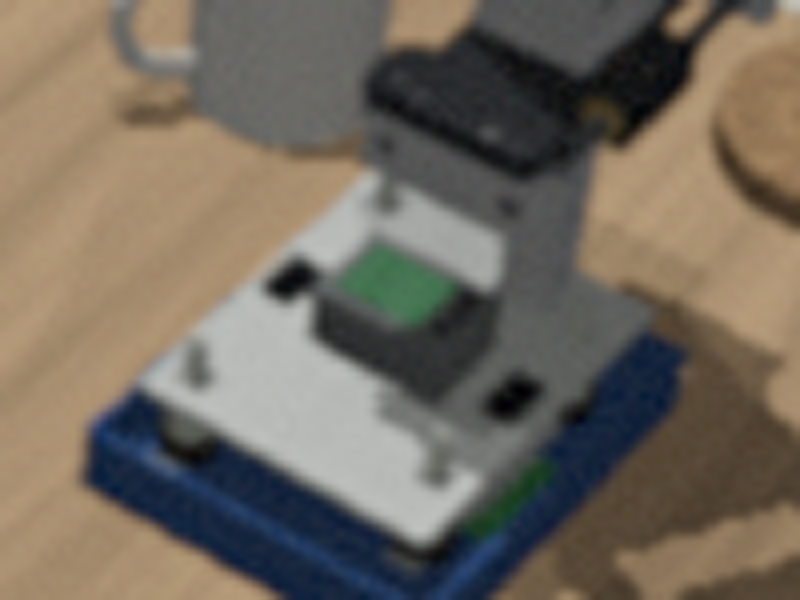

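Emit:
{"method": "servo_tool", "body": {"rows": [[0, 0, -0.0005, 0, 0, 0, -1], [0, 0, -0.001, 0, 0, 0, -1], [0, 0, -0.0015, 0, 0, 0, -1], [0, 0, -0.0015, 0, 0, 0, -1], [0, 0, -0.0015, 0, 0, 0, -1], [0, 0, -0.0015, 0, 0, 0, -1], [0, 0, -0.0015, 0, 0, 0, -1], [0, 0, -0.0015, 0, 0, 0, -1]]}}

```text
time_s: 26.25
ee_pos: [0.5132, -0.2608, 0.0515]
eef_rot: [3.14, 0.0, -0.041]
force: [0.6, 0.4, -0.7]
grip_width: 0.0002
```

Emit:
{"method": "servo_tool", "body": {"rows": [[0, 0, -0.0005, 0, 0, 0, -1], [0, 0, -0.001, 0, 0, 0, -1], [0, 0, -0.0015, 0, 0, 0, -1], [0, 0, -0.0015, 0, 0, 0, -1], [0, 0, -0.0015, 0, 0, 0, -1], [0, 0, -0.0015, 0, 0, 0, -1], [0, 0, -0.0015, 0, 0, 0, -1], [0, 0, -0.0015, 0, 0, 0, -1]]}}

```text
time_s: 26.92
ee_pos: [0.5133, -0.2609, 0.0509]
eef_rot: [3.14, -0.001, -0.041]
force: [-3.8, 2.5, 9.8]
grip_width: 0.0005
```

Emit:
{"method": "servo_tool", "body": {"rows": [[0, 0, 0.015, 0, 0, 0, -1], [0, 0, 0.035, 0, 0, 0, -1], [0.024, -0.005, 0.035, 0, 0, 0, -1], [0.048, -0.01, 0.035, 0, 0, 0, -1], [0.048, -0.01, 0.035, 0, 0, 0, -1], [0.048, -0.01, 0.02, 0, 0, 0, -1], [0.048, -0.01, 0.01, 0, 0, 0, -1], [0.048, -0.01, 0.01, 0, 0, 0, -1]]}}

```text
time_s: 27.58
ee_pos: [0.5599, -0.2702, 0.0582]
eef_rot: [-3.141, 0.003, -0.041]
force: [-1.1, 0.6, -0.4]
grip_width: 0.0003
```

```bash
python3 look.py s13; python3 plane.py side
```

```text
27.5833 [ 0.55990163 -0.27024625  0.05821376] [-1.1  0.6 -0.4] [0.03 0.05 0.01]
side 635 rms 0.0076 plane [ 0.0502  0.0007 -0.0004] {'ctr': np.float64(50.2), 'A': np.float64(50.2), 'B': np.float64(50.2), 'C': np.float64(50.1), 'D': np.float64(50.1)}
```

View pics/s13z.png

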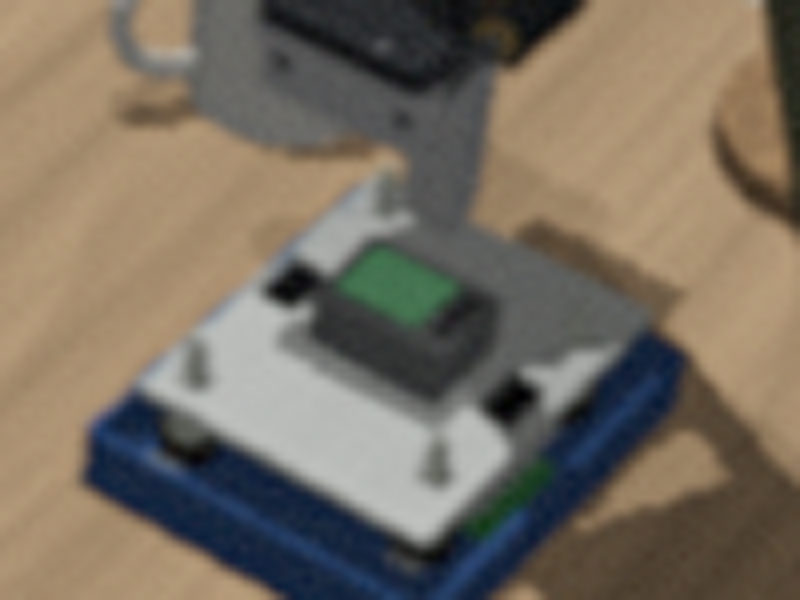

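Emit:
{"method": "servo_tool", "body": {"rows": [[0.001, -0.0005, -0.002, 0, 0, 0, -1], [0.001, -0.0005, -0.003, 0, 0, 0, -1], [0.001, -0.0005, -0.004, 0, 0, 0, -1], [0.001, -0.0005, -0.005, 0, 0, 0, -1], [0.001, -0.0005, -0.006, 0, 0, 0, -1], [0.001, -0.0005, -0.0065, 0, 0, 0, -1], [0.001, -0.0005, -0.007, 0, 0, 0, -1], [0.001, -0.0005, -0.007, 0, 0, 0, -1]]}}

```text
time_s: 28.35
ee_pos: [0.5618, -0.2713, 0.0535]
eef_rot: [3.141, 0.001, -0.041]
force: [-0.7, -0.3, 0.0]
grip_width: 0.0007
```

Emit:
{"method": "servo_tool", "body": {"rows": [[0, 0, -0.0005, 0, 0, 0, -1], [0, 0, -0.001, 0, 0, 0, -1], [0, 0, -0.0015, 0, 0, 0, -1], [0, 0, -0.0015, 0, 0, 0, -1], [0, 0, -0.0015, 0, 0, 0, -1], [0, 0, -0.0015, 0, 0, 0, -1], [0, 0, -0.0015, 0, 0, 0, -1], [0, 0, -0.0015, 0, 0, 0, -1]]}}

```text
time_s: 29.02
ee_pos: [0.5619, -0.2713, 0.052]
eef_rot: [3.141, 0.001, -0.041]
force: [0.7, 1.1, 0.4]
grip_width: 0.0007
```

Emit:
{"method": "servo_tool", "body": {"rows": [[0, 0, -0.0005, 0, 0, 0, -1], [0, 0, -0.001, 0, 0, 0, -1], [0, 0, -0.0015, 0, 0, 0, -1], [0, 0, -0.002, 0, 0, 0, -1], [0, 0, -0.002, 0, 0, 0, -1], [0, 0, -0.002, 0, 0, 0, -1], [0, 0, -0.002, 0, 0, 0, -1], [0, 0, -0.002, 0, 0, 0, -1]]}}

```text
time_s: 29.68
ee_pos: [0.562, -0.2713, 0.0508]
eef_rot: [3.14, 0.0, -0.041]
force: [-4.0, 2.3, 8.0]
grip_width: 0.0005
```

Emit:
{"method": "servo_tool", "body": {"rows": [[0, 0, -0.0005, 0, 0, 0, -1], [0, 0, -0.001, 0, 0, 0, -1], [0, 0, -0.0015, 0, 0, 0, -1], [0, 0, -0.0015, 0, 0, 0, -1], [0, 0, -0.0015, 0, 0, 0, -1], [0, 0, -0.0015, 0, 0, 0, -1], [0, 0, -0.0015, 0, 0, 0, -1], [0, 0, -0.0015, 0, 0, 0, -1]]}}

```text
time_s: 30.35
ee_pos: [0.5621, -0.2714, 0.0508]
eef_rot: [3.14, -0.0, -0.041]
force: [-5.8, 4.2, 13.5]
grip_width: 0.0003
```

Emit:
{"method": "servo_tool", "body": {"rows": [[0, 0, 0.03, 0, 0, 0, -1], [0, 0, 0.06, 0, 0, 0, -1], [-0.03, 0.02, 0.1, 0, 0, 0, -1], [-0.06, 0.04, 0.14, 0, 0, 0, -1], [-0.09, 0.06, 0.16, 0, 0, 0, -1], [-0.12, 0.09, 0.16, 0, 0, 0, -1], [-0.15, 0.12, 0.16, 0, 0, 0, -1], [-0.17, 0.15, 0.16, 0, 0, 0, -1]]}}

```text
time_s: 31.02
ee_pos: [0.3998, -0.1326, 0.2109]
eef_rot: [3.139, -0.002, -0.042]
force: [0.4, 0.4, 0.1]
grip_width: 0.0004
```

Emit:
{"method": "servo_tool", "body": {"rows": [[-0.02, 0.04, 0, 0, 0, 0, -1], [-0.04, 0.08, 0, 0, 0, 0, -1], [-0.04, 0.12, 0, 0, 0, 0, -1], [-0.04, 0.16, 0, 0, 0, 0, -1], [-0.04, 0.16, 0, 0, 0, 0, -1], [-0.04, 0.16, 0, 0, 0, 0, -1], [-0.04, 0.16, 0, 0, 0, 0, -1], [-0.04, 0.16, 0, 0, 0, 0, -1]]}}

```text
time_s: 31.68
ee_pos: [0.36, 0.0264, 0.2108]
eef_rot: [3.139, -0.002, -0.043]
force: [-0.2, -0.7, 0.3]
grip_width: 0.0008
```

```bash
python3 look.py s14; python3 plane.py side top; python3 - <<'E'
from h import *
p=shot('top','t14'); a=cv2.imread('pics/t14.png'); s=cv2.imread('pics/s14z.png')
cv2.imwrite('pics/c14.png',np.hstack([cv2.resize(a[230:325,360:460],(400,380),interpolation=cv2.INTER_CUBIC),cv2.resize(s,(400,380))]))
E
```

```text
31.6833 [0.35995884 0.0263832  0.2108069 ] [-0.2 -0.7  0.3] [ 0.01 -0.    0.01]
side 323 rms 0.0019 plane [ 0.0501  0.0034 -0.0051] {'ctr': np.float64(50.1), 'A': np.float64(49.9), 'B': np.float64(50.5), 'C': np.float64(49.7), 'D': np.float64(50.1)}
top 1478 rms 0.0027 plane [ 0.0493 -0.0046  0.0008] {'ctr': np.float64(49.3), 'A': np.float64(49.1), 'B': np.float64(49.0), 'C': np.float64(49.5), 'D': np.float64(49.5)}
```

View pics/c14.png

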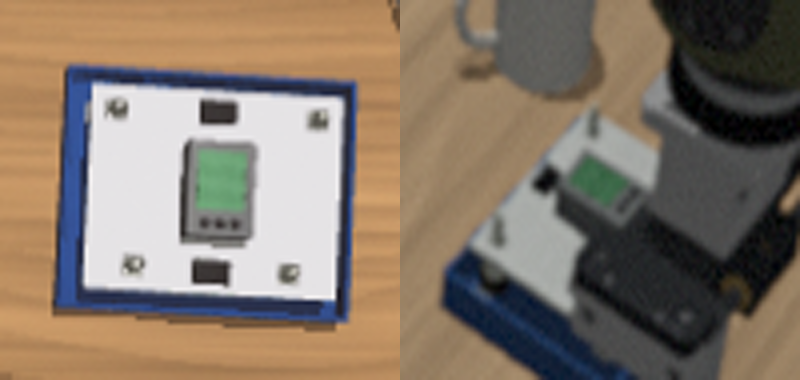

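View pics/s14z.png

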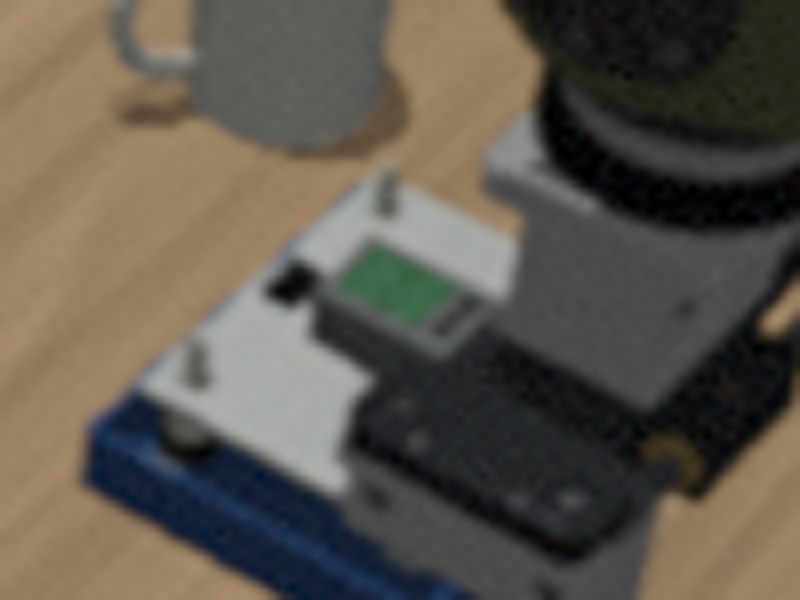

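View pics/t14.png

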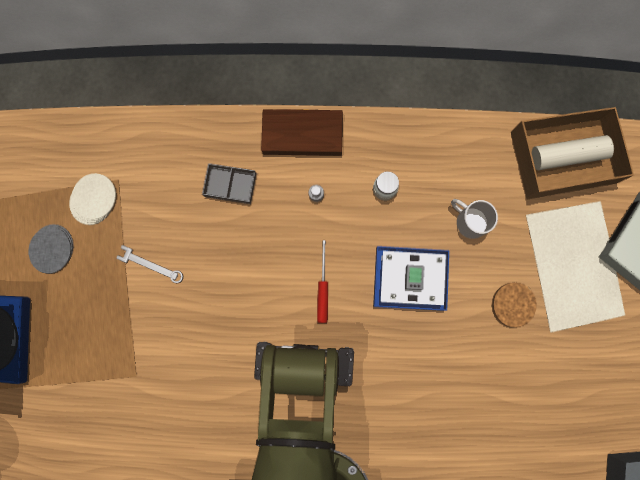

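Emit:
{"method": "servo_tool", "body": {"rows": [[0.03, -0.025, 0, 0, 0, 0, -1], [0.06, -0.05, 0, 0, 0, 0, -1], [0.09, -0.08, -0.02, 0, 0, 0, -1], [0.12, -0.105, -0.04, 0, 0, 0, -1], [0.15, -0.13, -0.06, 0, 0, 0, -1], [0.18, -0.16, -0.08, 0, 0, 0, -1], [0.206, -0.184, -0.1, 0, 0, 0, -1], [0.206, -0.184, -0.1, 0, 0, 0, -1]]}}

```text
time_s: 32.55
ee_pos: [0.5666, -0.1611, 0.1068]
eef_rot: [3.14, 0.002, -0.047]
force: [-0.8, 0.2, -0.7]
grip_width: 0.0002
```

Emit:
{"method": "servo_tool", "body": {"rows": [[0, 0, 0, 0, 0, 0, -1], [0, 0, 0, 0, 0, 0, -1], [0, 0, -0.02, 0, 0, 0, -1], [0, 0, -0.035, 0, 0, 0, -1], [0, 0, -0.045, 0, 0, 0, -1], [0, 0, -0.05, 0, 0, 0, -1], [0, 0, -0.05, 0, 0, 0, -1], [0, 0, -0.05, 0, 0, 0, -1]]}}

```text
time_s: 33.22
ee_pos: [0.5669, -0.1609, 0.0578]
eef_rot: [3.14, 0.001, -0.047]
force: [0.9, -0.7, 0.0]
grip_width: 0.0006
```

Emit:
{"method": "servo_tool", "body": {"rows": [[-0.001, 0.003, -0.001, 0, 0, 0, -1], [-0.001, 0.003, -0.002, 0, 0, 0, -1], [-0.001, 0.003, -0.003, 0, 0, 0, -1], [-0.001, 0.003, -0.004, 0, 0, 0, -1], [-0.001, 0.003, -0.005, 0, 0, 0, -1], [-0.001, 0.003, -0.006, 0, 0, 0, -1], [-0.001, 0.003, -0.006, 0, 0, 0, -1], [-0.001, 0.003, -0.006, 0, 0, 0, -1]]}}

```text
time_s: 33.88
ee_pos: [0.5658, -0.158, 0.0516]
eef_rot: [3.14, 0.001, -0.047]
force: [0.5, -0.8, 0.3]
grip_width: 0.0008
```

Emit:
{"method": "servo_tool", "body": {"rows": [[0, 0, -0.0005, 0, 0, 0, -1], [0, 0, -0.001, 0, 0, 0, -1], [0, 0, -0.0015, 0, 0, 0, -1], [0, 0, -0.002, 0, 0, 0, -1], [0, 0, -0.002, 0, 0, 0, -1], [0, 0, -0.002, 0, 0, 0, -1], [0, 0, -0.002, 0, 0, 0, -1], [0, 0, -0.002, 0, 0, 0, -1]]}}

```text
time_s: 34.55
ee_pos: [0.566, -0.158, 0.0508]
eef_rot: [3.14, 0.001, -0.047]
force: [-5.6, 1.8, 11.8]
grip_width: 0.0003
```

Emit:
{"method": "servo_tool", "body": {"rows": [[0, 0, -0.0005, 0, 0, 0, -1], [0, 0, -0.001, 0, 0, 0, -1], [0, 0, -0.0015, 0, 0, 0, -1], [0, 0, -0.0015, 0, 0, 0, -1], [0, 0, -0.0015, 0, 0, 0, -1], [0, 0, -0.0015, 0, 0, 0, -1], [0, 0, -0.0015, 0, 0, 0, -1], [0, 0, -0.0015, 0, 0, 0, -1]]}}

```text
time_s: 35.22
ee_pos: [0.5663, -0.1581, 0.0507]
eef_rot: [3.139, -0.0, -0.047]
force: [-6.3, 2.4, 16.1]
grip_width: 0.0003
```

Emit:
{"method": "servo_tool", "body": {"rows": [[0, 0, 0.01, 0, 0, 0, -1], [0, 0, 0.02, 0, 0, 0, -1], [-0.025, -0.002, 0.02, 0, 0, 0, -1], [-0.049, -0.005, 0.02, 0, 0, 0, -1], [-0.049, -0.005, 0.01, 0, 0, 0, -1], [-0.049, -0.005, 0.005, 0, 0, 0, -1], [-0.049, -0.005, 0.003, 0, 0, 0, -1], [-0.049, -0.005, 0.002, 0, 0, 0, -1]]}}

```text
time_s: 35.88
ee_pos: [0.5178, -0.163, 0.0524]
eef_rot: [3.14, -0.0, -0.047]
force: [0.4, -0.5, 0.3]
grip_width: 0.0004
```

Emit:
{"method": "servo_tool", "body": {"rows": [[0, 0, -0.0005, 0, 0, 0, -1], [0, 0, -0.001, 0, 0, 0, -1], [0, 0, -0.0015, 0, 0, 0, -1], [0, 0, -0.002, 0, 0, 0, -1], [0, 0, -0.0025, 0, 0, 0, -1], [0, 0, -0.0025, 0, 0, 0, -1], [0, 0, -0.0025, 0, 0, 0, -1], [0, 0, -0.0025, 0, 0, 0, -1]]}}

```text
time_s: 36.55
ee_pos: [0.5182, -0.163, 0.0508]
eef_rot: [3.139, -0.001, -0.047]
force: [-1.8, 1.0, 8.7]
grip_width: 0.0006
```

Emit:
{"method": "servo_tool", "body": {"rows": [[0, 0, -0.0005, 0, 0, 0, -1], [0, 0, -0.001, 0, 0, 0, -1], [0, 0, -0.0015, 0, 0, 0, -1], [0, 0, -0.0015, 0, 0, 0, -1], [0, 0, -0.0015, 0, 0, 0, -1], [0, 0, -0.0015, 0, 0, 0, -1], [0, 0, -0.0015, 0, 0, 0, -1], [0, 0, -0.0015, 0, 0, 0, -1]]}}

```text
time_s: 37.22
ee_pos: [0.5186, -0.163, 0.0507]
eef_rot: [3.139, -0.002, -0.046]
force: [-6.7, 3.0, 16.1]
grip_width: 0.0003
```

Emit:
{"method": "servo_tool", "body": {"rows": [[0, 0, 0.03, 0, 0, 0, -1], [0, 0, 0.06, 0, 0, 0, -1], [-0.03, 0.03, 0.1, 0, 0, 0, -1], [-0.05, 0.06, 0.14, 0, 0, 0, -1], [-0.07, 0.09, 0.16, 0, 0, 0, -1], [-0.1, 0.11, 0.16, 0, 0, 0, -1], [-0.11, 0.11, 0.16, 0, 0, 0, -1], [-0.11, 0.11, 0.16, 0, 0, 0, -1]]}}

```text
time_s: 37.88
ee_pos: [0.4065, -0.0513, 0.2123]
eef_rot: [3.139, -0.005, -0.044]
force: [-0.7, -0.1, -0.8]
grip_width: 0.0004
```

```bash
python3 look.py s15; python3 plane.py top; python3 - <<'E'
from h import *
p=shot('top','t15'); a=cv2.imread('pics/t15.png')
cv2.imwrite('pics/c15.png',cv2.resize(a[230:325,360:460],(800,760)[:2],interpolation=cv2.INTER_CUBIC)[:600])
E
```

```text
37.8833 [ 0.40649209 -0.05128347  0.21231205] [-0.7 -0.1 -0.8] [ 0.06  0.04 -0.02]
top 1479 rms 0.0028 plane [ 0.0493 -0.0052 -0.0021] {'ctr': np.float64(49.3), 'A': np.float64(48.9), 'B': np.float64(49.2), 'C': np.float64(49.4), 'D': np.float64(49.6)}
```

View pics/c15.png

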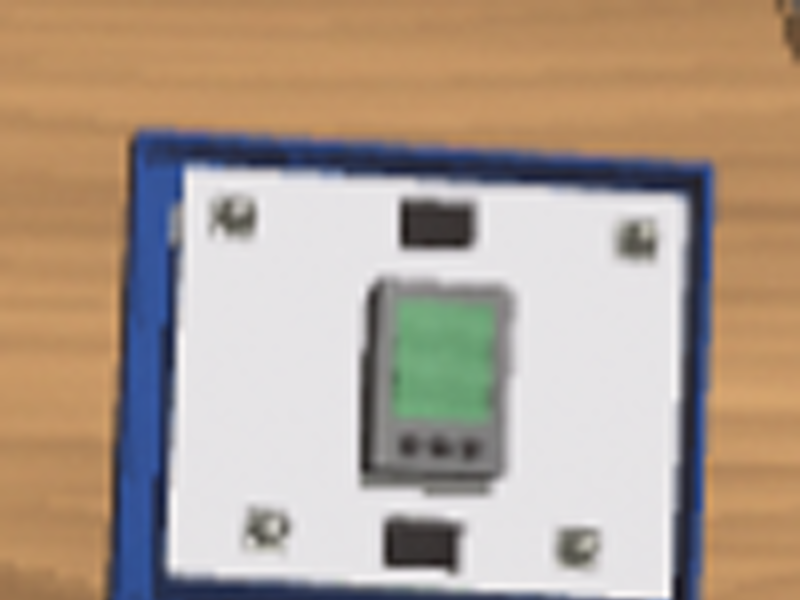

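```bash
python3 -c "
from station import hand_in
print(hand_in())"
```

```text
the job is handed in; nothing more can be done
None
```

The faceplate is on the control box, the right way round, with all four pins through their holes and the gripper clear. I handed the job in at about 38 s of the 72 s.

I gripped the plate by the housing, lowered it over the pins and let go. I then pressed beside each standoff with the closed fingers, in the order A, C, D, B, and pressed A and C once more.

**Last checks:**
- **Flush:** every press ended on a hard stop, with the fingertip at 50.7–50.9 mm above the bench at all four points. After the last press, the top camera showed the plate level to within 1 mm. The last clear side view, just before pressing B, agreed.
- **Tilt:** about 6 degrees at most, while only A and C were clicked.
- **Press forces:** the most I read was about 16 N at A and C, 13.5 N at B and 10 N at D.
- **Other things:** they looked unmoved in the top picture taken before the last two presses.

**What I could not confirm:**
- **Peak forces:** forces are only read at the end of each move. A clicked during my first approach, which came down faster than I intended, so I don't know its peak force.
- **Carrier height:** I did not check it separately. The level hard stops give no sign of one end dropping, but they would not show all of it sliding down together.
- **Camera heights:** the two cameras differ by about 1 mm in absolute height, which is within their calibration.

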